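Load the block station and close its sliding guard

TASK

Slide the station's clear guard door all the way open along its track, put the loose aluminium block down into the station's rectangular nest with its holes facing up, then slide the guard door fully shut again. Do not slam the door, set the block down rather than dropping it, and leave the bottle, the timer and the beaker where they stand.

Things in the scene. Friction and masses are not known exactly. Their poses are not given: they have to be found in the camera images.
- station: fixed white station 190 (x) x 375 (y) x 105 mm. Origin: centre of underside; x to its back, y to its left, z up. Left half (y > 5 mm): solid housing with panel. Right half: work bay, open at top and front once the door is open; floor 30 mm above worktop, inside x -85 to +83, y -178 to +5 mm; grey back and right walls to 105 mm, rear track rim to 117 mm. Turned up to 0.15 rad
- guard_door (a joint): clear L-shaped guard door (front and top pane, 178 mm wide, top face 114 mm above worktop), sliding along the station's y. 0 = shut over the bay (against a stop); grows towards the station's left, 0.172 m = fully open, at its stop, right edge at station y -6.5 mm. Starts shut or up to 35 mm ajar, stays where left, needs about 2 N of push; 0.4 kg
- door_rib (a point): centre of the top edge of the orange rib on the door's top pane: 100 mm along the station's x, 14 mm thick along y, 30 mm high (top 144 mm above worktop). Door shut: at station x -5, y -151.5 mm. Push its right face to open the door, its left face to shut it, e.g. with shut fingers pointing down, tips 6 mm above the pane
- nest (a point): centre of the nest's floor in the work bay, 30 mm above the worktop (station x -4, y -90 mm), axes as the station's. The nest is a rectangular pocket, inside 52 mm along x and 78 mm along y, aluminium walls 6 mm thick and 8 mm high; the block has 3 mm of room on each side
- spare_block: loose white-grey aluminium heating block, 46 (x) x 72 (y) x 40 (z) mm, 0.27 to 0.53 kg, round holes in its top, lying holes up on the worktop to the right of the station. Origin: centre of underside; z points out of the face with the holes. Grip it across its 46 mm width. In the nest its long side lies along the station's y, either way round
- bottle: brown reagent bottle with red cap, 46 mm across, 86 mm high, standing to the right of the station; origin at the centre of its underside. Bystander
- lab_timer: white bench timer, 66 x 70 x 19 mm, lying in front of the station; origin at the centre of its underside. Bystander
- beaker: clear plastic beaker, 71 mm across, 84 mm high, standing on the worktop to the right of the block; origin at the centre of its underside. Bystander

How it is judged (in metres and radians):
On the way, in this order (a step that is already met when the one before it is completed fails the run):
1. the guard door is slid open (at least 160 of its 172 mm) with the block still outside the nest (value of joint guard_door above 0.16 m and horizontal distance between spare_block and nest above 0.05 m), for 0.2 s.
2. the block lies down in the nest, holes up, let go, with the door still open (value of joint guard_door above 0.12 m and horizontal distance between spare_block and nest below 0.006 m and z of spare_block in the frame of nest below 0.003 m and angle between spare_block's own z axis and vertical below 0.06 rad and contact force between the fingers and spare_block below 0.2 N), for 0.2 s.
At the end, for the whole second after the job is handed in: The guard door is shut to within 4 mm, and the block rests flat on the nest's floor between its walls (within 6 mm of the centre and 3 mm of the floor, tilt under 0.06 rad, long side within 0.15 rad of the station's y), holes up, at rest (value of joint guard_door below 0.004 m and horizontal distance between spare_block and nest below 0.006 m and z of spare_block in the frame of nest between -0.003 and 0.003 m and angle between spare_block's own z axis and vertical below 0.06 rad and angle between the y axis of spare_block and the y axis of nest, either way round below 0.15 rad and linear speed of spare_block below 0.01 m/s); the robot touches nothing.
It fails at once if the door is slammed (faster than 0.5 m/s) (velocity of joint guard_door above 0.5 m/s or velocity of joint guard_door below -0.5 m/s).
It fails at once if the block is dropped (falls faster than 0.5 m/s while touched by no finger) (linear speed of spare_block above 0.5 m/s and contact force between the fingers and spare_block below 0.01 N).
It fails at once if a bystander (bottle, timer, beaker) is pushed more than 30 mm or tipped over (distance of any of bottle, lab_timer, beaker from where it was at the start of the episode above 0.03 m or angle between any of bottle, beaker's own z axis and vertical above 0.5 rad).
It also fails if it takes over 64 s, if anything falls off the work surface, if the arm or the gripper's body presses on something with over 40 N, if the wrist force passes 120 N, or if a joint passes its speed limit or range.

ROBOT

A 6-joint arm with a two-finger parallel gripper is mounted at the origin on a cart in front of the work surface, level with it; the furniture and walls round the work are solid. World frame = base frame: x ahead of the robot, y to its left, z up, the work surface at z = 0. Lengths are in m, angles in degrees, forces in N, time in s.
With the tool pointing down it reaches from about 0.35 to 0.875 m from the base axis. Payload 4.2 kg.
Tool frame: the origin (TCP) lies at the very end of the fingers, on their centre line; the grasp point (between the pads) lies 19 mm behind it; z points along the fingers, y is the line along which they close (so a half turn about z gives the same grasp; the last joint's range is limited). The gripper opens to 87 mm and grips with 3 to 60 N. Pads are 19 mm wide; open, the fingers measure 117 mm over their backs; the gripper's body (75 mm by 190 mm) begins 51 mm behind the grasp point.
Start: joints at [80.248, 22.042, 0.453, 0, -68.411, -14.817], TCP at [0.26, 0.568, 0.197] pointing down, gripper open.
Joint ranges: [-179.83, 179.83], [-69.29, 118.12], [-61.27, 80.66], [-181.25, 117.63], [-171.15, -9.14], [-177.46, 177.46]. Speed limits (degrees/s): [159.86, 159.86, 180, 180, 180, 180].

INTERFACE

Orientations are given as a 3x3 rotation matrix whose columns are the frame's x, y, z axes.
In Python, from bench import env gives the robot as it stands.
- The arm moves only by the tool servo_tool, never from a script. Its argument "deltas" is a list of rows, each an object with "gripper": the opening, from -1 (shut) to 1 (fully open); "translation": the shift along the tool's x, y, z in mm, a list of three; "rot": the turn, a rotation vector about the tool's x, y, z in rad, a list of three. A call has 1 to 20 rows; each row shifts and turns the commanded pose from where the row before left it, along the tool's axes as they then stand; what a row does not reach is not made up. A row lasts 1/12 s, in which the tool goes at most 41.7 mm and 7.16 degrees, less where a joint would pass 70% of its speed; a pose out of reach is approached as far as the arm can. A call is refused whole if a number of a shift passes 41.7 or a number of a turn 0.125, either way. A call with a gripper value outside its range is refused whole. The fingers move at their own pace and stop on an object; "grip_force" is the grip in N (left out, the last holds). Time passes only in rows, so rows that do not move let the fingers close. It gives the time, the measured TCP pose, the force, the opening and the grip force at its end, in the units of the state.
- env.sense(): the state, without advancing time (a new reading comes with each control period).
- env.capture(name): name is "scene" or "top" or "wrist"; returns the picture (400x640x3 uint8, blue, green, red); there is no depth.
- env.get_calibration(name): a dict with "vfov" (degrees; the focal length in pixels is half the picture's height over the tangent of half this angle, whatever the lens; pixels are square), "cx", "cy" (the principal point, pixels), "world_to_cam" (4x4, takes a point from world to camera coordinates); the wrist camera has in their place "mount" (4x4, takes a point from camera to tool coordinates, whose origin is the TCP and whose axes are the flange's). Camera axes: x right, y down, z forward; pixel columns grow to the right and rows downward; lengths in m; the calibration is good to about 2 mm. The wrist camera is an equidistant fisheye: a pixel r from the principal point sees the ray r / f radians off the axis. A picture is of the moment at which its call begins: read the wrist's pose just before it. get_calibration takes no time and is no camera call.
- env.finish_job(): hands the job in; it is judged then, once.
The state is a dict: "clock": time; "joints": joint angles; "qvel": joint speeds; "joint_efforts": joint torques, N m; "ee_pos": TCP position; "tool_rot": TCP orientation; "force": force on the tool from outside, world axes, zero at the start; "wrist_torque": the same for the moment, N m; "opening": opening from 0.0 (shut) to 1.0 (fully open); "grasp_force": force on a finger pad.
Only numpy, scipy, OpenCV 4.12 (cv2) and the standard library are available. Lean on these libraries where they do the work, as an engineer would, in place of code of your own. Each camera call takes 0.05 s, during which the arm holds its last target. There are 200 camera calls.

## Working session

There is one attempt and no reset: what is moved stays moved. The work goes in short steps, Python scripts to look and compute and a tool call to move; the robot and the scene stay as the last step left them, time stands still between calls to the robot, and variables do not carry over. Pictures are saved under pics/ and viewed, at most 10 in all, crops included, and the job is handed in when it is done.

Besides the shell and the picture viewer there is one more tool, called after ">>>" in YAML: its name, and indented under it one key for each argument. servo_tool: Moves the arm, as the interface text tells. Its arguments: {"type":"object","properties":{"deltas":{"type":"array","items":{"type":"object","properties":{"gripper":{"type":"number"},"translation":{"type":"array","items":{"type":"number"}},"rot":{"type":"array","items":{"type":"number"}}}}},"grip_force":{"type":"number"}},"required":["deltas"]}

```bash
mkdir -p pics; ls; python3 - <<'E'
from bench import env
import cv2,numpy as np
np.set_printoptions(precision=4,suppress=True)
for n in("scene","top"):
    cv2.imwrite(f"pics/{n}0.png",env.capture(n)); c=env.get_calibration(n); print(n,c)
print(env.get_calibration("wrist"))
s=env.sense();print(s)
E
```

```text
pics
scene {'vfov': 55.25664065936009, 'cx': 317.8498702424554, 'cy': 200.67430691958046, 'world_to_cam': array([[ 0.2769,  0.9609,  0.0077, -0.1557],
       [ 0.7792, -0.2199, -0.5869, -0.304 ],
       [-0.5622,  0.1685, -0.8096,  1.2879],
       [ 0.    ,  0.    ,  0.    ,  1.    ]])}
top {'vfov': 45.444323652094646, 'cx': 320.42621512101414, 'cy': 195.3097645695966, 'world_to_cam': array([[ 0.0229, -0.9997,  0.0065,  0.0105],
       [-0.9836, -0.0237, -0.1791,  0.4794],
       [ 0.1792, -0.0023, -0.9838,  1.466 ],
       [ 0.    ,  0.    ,  0.    ,  1.    ]])}
{'vfov': 65.70646984690485, 'cx': 322.02865903367626, 'cy': 196.76161002775336, 'mount': array([[-0.0002, -0.9553, -0.2955,  0.0817],
       [ 1.    , -0.0005,  0.0009, -0.0001],
       [-0.001 , -0.2955,  0.9553, -0.1878],
       [ 0.    ,  0.    ,  0.    ,  1.    ]])}
{'clock': 0.1, 'joints': array([ 80.247 ,  22.0875,   0.3879,  -0.025 , -68.4106, -14.8158]), 'qvel': array([-0.0449, -0.0083,  0.1722,  0.1409, -0.0275, -0.0672]), 'joint_efforts': array([ -0.0004, -39.169 ,  18.7937,   4.232 ,   0.0135,  -0.0001]), 'ee_pos': array([0.2596, 0.5679, 0.1959]), 'tool_rot': array([[ 0.9094, -0.4159, -0.0007],
       [-0.4159, -0.9094, -0.0018],
       [ 0.0001,  0.002 , -1.    ]]), 'force': array([-0.4493, -0.4419,  0.1066]), 'wrist_torque': array([0.0213, 0.0241, 0.0047]), 'grasp_force': 0.0, 'opening': 1.0007783725698618}
```

View pics/top0.png

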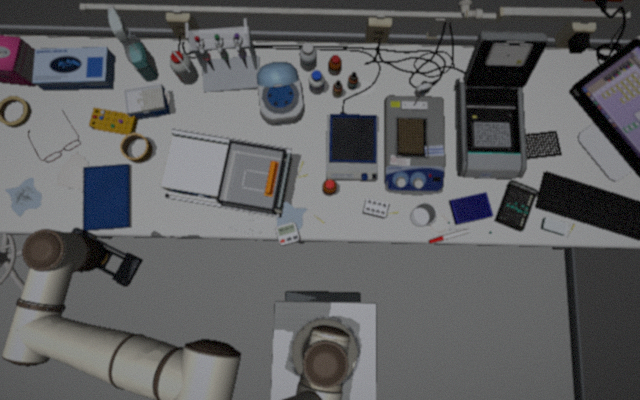

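View pics/scene0.png

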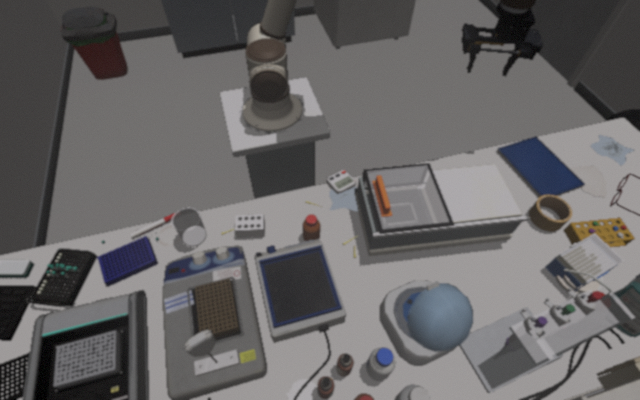

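The top view shows the station at (165–297, 130–213) with its orange rib at (271,178). The block is at (376,208), the bottle cap at (330,186), the timer at (288,233) and the beaker at (420,215). The scene view shows the same items: rib (383,194), block (249,223), bottle (312,227), beaker (190,228).

```bash
cat > h.py <<'E'
from bench import env
import cv2,numpy as np
np.set_printoptions(precision=4,suppress=True)
def ray(n,uv):
    c=env.get_calibration(n); uv=np.atleast_2d(np.asarray(uv,float)); d2=uv-[c["cx"],c["cy"]]
    f=200/np.tan(np.radians(c["vfov"]/2))
    if n=="wrist":
        s=env.sense(); T=np.eye(4);T[:3,:3]=s["tool_rot"];T[:3,3]=s["ee_pos"];T=T@c["mount"]
        r=np.linalg.norm(d2,axis=1,keepdims=True);th=r/f
        d=np.hstack([np.sin(th)*d2/np.maximum(r,1e-9),np.cos(th)])
    else:
        T=np.linalg.inv(c["world_to_cam"]); d=np.hstack([d2/f,np.ones((len(d2),1))])
    return T[:3,3],d@T[:3,:3].T
def plane(n,uv,z):
    o,d=ray(n,uv); return o+d*((z-o[2])/d[:,2])[:,None]
def two(n1,p1,n2,p2):
    o1,d1=ray(n1,p1);o2,d2=ray(n2,p2);A=np.stack([d1[0],-d2[0]],1)
    t=np.linalg.lstsq(A,o2-o1,rcond=None)[0];a=o1+d1[0]*t[0];b=o2+d2[0]*t[1];return (a+b)/2,np.linalg.norm(a-b)
def blobs(mask,amin=15):
    cs,_=cv2.findContours(mask.astype(np.uint8),cv2.RETR_EXTERNAL,cv2.CHAIN_APPROX_NONE)
    return sorted([c for c in cs if cv2.contourArea(c)>amin],key=cv2.contourArea,reverse=True)
def orange(im):
    h=cv2.cvtColor(im,cv2.COLOR_BGR2HSV);return (h[...,0]>5)&(h[...,0]<22)&(h[...,1]>170)&(h[...,2]>110)
E
python3 - <<'E'
from h import *
for n,roi,blk,z in(("top",(230,150,300,210),(360,195,395,222),0),("scene",(360,165,410,225),(230,210,270,240),0)):
    im=cv2.imread(f"pics/{n}0.png")
    m=orange(im);k=np.zeros_like(m);k[roi[1]:roi[3],roi[0]:roi[2]]=1
    b=blobs(m&k)[0];r=cv2.minAreaRect(b);bp=cv2.boxPoints(r)
    print(n,"rib",r,plane(n,[r[0]],.144),"\n",plane(n,bp,.144))
    h=cv2.cvtColor(im,cv2.COLOR_BGR2HSV);m=(h[...,2]>165)&(h[...,1]<60);k[:]=0;k[blk[1]:blk[3],blk[0]:blk[2]]=1
    m=cv2.morphologyEx((m&k).astype(np.uint8),cv2.MORPH_CLOSE,np.ones((5,5)))
    b=blobs(m)[0];r=cv2.minAreaRect(b);print("blk",r,plane(n,[r[0]],.04),"\n",plane(n,cv2.boxPoints(r),.04))
print("bottle cap",two("top",(330,184),"scene",(312,219)))
a=cv2.resize(cv2.imread("pics/top0.png")[120:250,155:445],None,fx=2.7,fy=2.7,interpolation=cv2.INTER_CUBIC);cv2.imwrite("pics/c1.png",a)
E
```

```text
top rib ((269.9615478515625, 178.3076934814453), (6.2017364501953125, 33.6134147644043), 7.125016689300537) [[0.5082 0.1727 0.144 ]] 
 [[0.4588 0.1858 0.144 ]
 [0.5602 0.1778 0.144 ]
 [0.5583 0.1594 0.144 ]
 [0.457  0.1676 0.144 ]]Traceback (most recent call last):
  File "<stdin>", line 9, in <module>
IndexError: list index out of range
```

```bash
python3 - <<'E'
from h import *
for n,roi,blk in(("top",(230,150,300,210),(360,195,395,222)),("scene",(360,165,410,225),(230,210,270,240))):
    im=cv2.imread(f"pics/{n}0.png")
    m=orange(im);k=np.zeros_like(m);k[roi[1]:roi[3],roi[0]:roi[2]]=1
    b=blobs(m&k)[0];r=cv2.minAreaRect(b);bp=cv2.boxPoints(r)
    print(n,"rib",r,plane(n,[r[0]],.144),"\n",plane(n,bp,.144))
    g=im[blk[1]:blk[3],blk[0]:blk[2]].min(2);t,m=cv2.threshold(g,0,255,cv2.THRESH_OTSU);print(t)
    m=cv2.morphologyEx(m,cv2.MORPH_CLOSE,np.ones((5,5)))
    b=blobs(m)[0]+np.array(blk[:2]);r=cv2.minAreaRect(b);print("blk",r,plane(n,[r[0]],.04),"\n",plane(n,cv2.boxPoints(r),.04))
print("bottle cap",two("top",(330,184),"scene",(312,219)))
a=cv2.resize(cv2.imread("pics/top0.png")[120:250,155:445],None,fx=2.7,fy=2.7,interpolation=cv2.INTER_CUBIC);cv2.imwrite("pics/c1.png",a)
E
```

```text
top rib ((269.9615478515625, 178.3076934814453), (6.2017364501953125, 33.6134147644043), 7.125016689300537) [[0.5082 0.1727 0.144 ]] 
 [[0.4588 0.1858 0.144 ]
 [0.5602 0.1778 0.144 ]
 [0.5583 0.1594 0.144 ]
 [0.457  0.1676 0.144 ]]
126.0
blk ((377.0, 208.0), (26.0, 34.0), 90.0) [[ 0.4432 -0.1576  0.04  ]] 
 [[ 0.4836 -0.1036  0.04  ]
 [ 0.4862 -0.2114  0.04  ]
 [ 0.4032 -0.211   0.04  ]
 [ 0.4007 -0.1043  0.04  ]]Traceback (most recent call last):
  File "<stdin>", line 5, in <module>
IndexError: list index out of range
```

>>> servo_tool:
  deltas:
    - {"gripper": -1, "translation": [26, 23, -10], "rot": [0, 0, 0]}
    - {"gripper": -1, "translation": [26, 23, -10], "rot": [0, 0, 0]}
    - {"gripper": -1, "translation": [26, 23, -10], "rot": [0, 0, 0]}
    - {"gripper": -1, "translation": [26, 23, -10], "rot": [0, 0, 0]}
    - {"gripper": -1, "translation": [26, 23, -10], "rot": [0, 0, 0]}
    - {"gripper": -1, "translation": [26, 23, -10], "rot": [0, 0, 0]}
    - {"gripper": -1, "translation": [26, 23, -10], "rot": [0, 0, 0]}
    - {"gripper": -1, "translation": [26, 23, -10], "rot": [0, 0, 0]}
    - {"gripper": -1, "translation": [26, 23, -10], "rot": [0, 0, 0]}
    - {"gripper": -1, "translation": [26, 23, -10], "rot": [0, 0, 0]}
    - {"gripper": -1, "translation": [26, 23, -10], "rot": [0, 0, 0]}
    - {"gripper": -1, "translation": [26, 23, -10], "rot": [0, 0, 0]}
    - {"gripper": -1, "translation": [26, 23, -10], "rot": [0, 0, 0]}
    - {"gripper": -1, "translation": [26, 23, -10], "rot": [0, 0, 0]}
    - {"gripper": -1, "translation": [26, 23, -10], "rot": [0, 0, 0]}
    - {"gripper": -1, "translation": [26, 23, -10], "rot": [0, 0, 0]}

```text
clock: 1.43
ee_pos: [0.4852, 0.0591, 0.3572]
tool_rot: [[0.91, -0.416, -0.0], [-0.416, -0.91, 0.0], [-0.0, -0.0, -1.0]]
force: [1.3, 0.9, 0.2]
opening: 0.01
grasp_force: 0.0
```

>>> servo_tool:
  deltas:
    - {"gripper": -1, "translation": [0, 0, 0], "rot": [0, 0, 0.123]}
    - {"gripper": -1, "translation": [0, 0, 0], "rot": [0, 0, 0.123]}
    - {"gripper": -1, "translation": [0, 0, 0], "rot": [0, 0, 0.123]}
    - {"gripper": -1, "translation": [0, 0, 0], "rot": [0, 0, 0.123]}
    - {"gripper": -1, "translation": [0, 0, 0], "rot": [0, 0, 0.123]}
    - {"gripper": -1, "translation": [0, 0, 0], "rot": [0, 0, 0.123]}
    - {"gripper": -1, "translation": [0, 0, 0], "rot": [0, 0, 0.123]}
    - {"gripper": -1, "translation": [0, 0, 0], "rot": [0, 0, 0.123]}
    - {"gripper": -1, "translation": [0, 0, 0], "rot": [0, 0, 0.123]}
    - {"gripper": -1, "translation": [0, 0, 0], "rot": [0, 0, 0.123]}
    - {"gripper": -1, "translation": [0, 0, 0], "rot": [0, 0, 0]}
    - {"gripper": -1, "translation": [0, 0, 0], "rot": [0, 0, 0]}

```text
clock: 2.43
ee_pos: [0.485, 0.0608, 0.3565]
tool_rot: [[-0.085, -0.996, -0.001], [-0.996, 0.085, -0.0], [0.0, 0.001, -1.0]]
force: [0.0, -0.2, -0.1]
opening: 0.005
grasp_force: 0.0
```

```bash
python3 - <<'E'
from h import *
im=env.capture("wrist");cv2.imwrite("pics/w1.png",im);s=env.sense();print(s["ee_pos"],s["tool_rot"],s["joints"],s["clock"])
E
```

```text
[0.485  0.0607 0.3566] [[-0.0849 -0.9964 -0.0005]
 [-0.9964  0.0849 -0.0001]
 [ 0.0001  0.0005 -1.    ]] [ 26.2133   4.2458  -0.5372  -0.0075 -85.2447 -31.0857] 2.4833
```

View pics/w1.png

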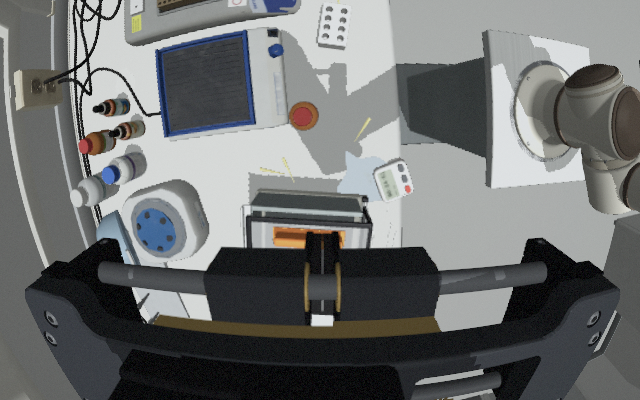

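The wrist view shows the block at (335,25), the bottle at (304,116), the timer at (393,179), and the rib at (307,237) partly hidden by the fingers. Next I lower the fingers to the right of the rib.

>>> servo_tool:
  deltas:
    - {"gripper": -1, "translation": [-9, -2.2, 29.5], "rot": [0, 0, 0]}
    - {"gripper": -1, "translation": [-9, -2.2, 29.5], "rot": [0, 0, 0]}
    - {"gripper": -1, "translation": [-9, -2.2, 29.5], "rot": [0, 0, 0]}
    - {"gripper": -1, "translation": [-9, -2.2, 29.5], "rot": [0, 0, 0]}
    - {"gripper": -1, "translation": [-9, -2.2, 29.5], "rot": [0, 0, 0]}
    - {"gripper": -1, "translation": [-9, -2.2, 29.5], "rot": [0, 0, 0]}
    - {"gripper": -1, "translation": [-9, -2.2, 29.5], "rot": [0, 0, 0]}
    - {"gripper": -1, "translation": [-9, -2.2, 29.5], "rot": [0, 0, 0]}
    - {"gripper": -1, "translation": [0, 0, 0], "rot": [0, 0, 0]}
    - {"gripper": -1, "translation": [0, 0, 0], "rot": [0, 0, 0]}
    - {"gripper": -1, "translation": [0, 0, 0], "rot": [0, 0, 0]}

```text
clock: 3.4
ee_pos: [0.51, 0.1311, 0.1223]
tool_rot: [[-0.086, -0.996, 0.002], [-0.996, 0.086, 0.0], [-0.001, -0.002, -1.0]]
force: [1.1, 0.1, 0.3]
opening: 0.003
grasp_force: 0.0
```

```bash
python3 - <<'E'
from h import *
im=env.capture("wrist");cv2.imwrite("pics/w2.png",im)
a=cv2.resize(cv2.imread("pics/top0.png")[120:250,155:445],None,fx=2.7,fy=2.7,interpolation=cv2.INTER_CUBIC)
cv2.imwrite("pics/m2.png",np.vstack([cv2.resize(im[:,100:],None,fx=.6,fy=.6)[:240,:320], cv2.resize(a,(320,240))]) if 0 else im)
E
```

```text
(no output)
```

View pics/w2.png

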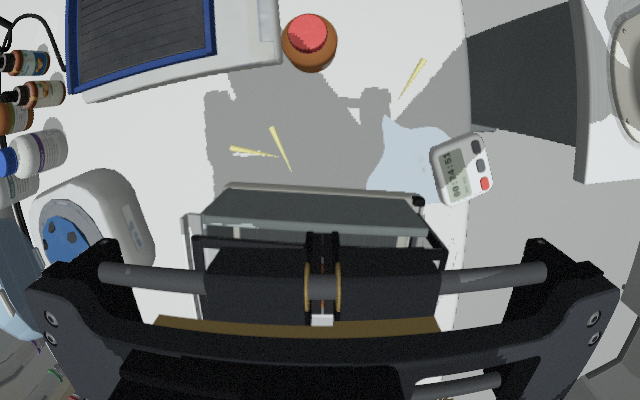

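The fingers are down at the right edge of the bay, and the rib is hidden behind the gripper (bottle at (308,40), timer at (462,168)). I push gently now.

>>> servo_tool:
  deltas:
    - {"gripper": -1, "translation": [-6, 0, 0.3], "rot": [0, 0, 0]}
    - {"gripper": -1, "translation": [-5, 0, 0.3], "rot": [0, 0, 0]}
    - {"gripper": -1, "translation": [-5, 0, 0.3], "rot": [0, 0, 0]}
    - {"gripper": -1, "translation": [-5, 0, 0.3], "rot": [0, 0, 0]}
    - {"gripper": -1, "translation": [-5, 0, 0.3], "rot": [0, 0, 0]}
    - {"gripper": -1, "translation": [-5, 0, 0], "rot": [0, 0, 0]}
    - {"gripper": -1, "translation": [-6, 0, 0], "rot": [0, 0, 0]}
    - {"gripper": -1, "translation": [-8, 0, 0], "rot": [0, 0, 0]}
    - {"gripper": -1, "translation": [-9, 0, 0], "rot": [0, 0, 0]}

```text
clock: 4.2
ee_pos: [0.5138, 0.1854, 0.1193]
tool_rot: [[-0.088, -0.996, -0.0], [-0.996, 0.088, -0.0], [0.0, 0.0, -1.0]]
force: [0.1, -0.4, 0.4]
opening: 0.006
grasp_force: 0.0
```

```bash
python3 - <<'E'
from h import *
im=env.capture("top");cv2.imwrite("pics/t2.png",im)
for n in ["top"]:
    b=blobs(orange(im)[150:215,150:300])
    for q in b[:2]:
        r=cv2.minAreaRect(q);print(r,plane(n,cv2.boxPoints(r)+[150,150],.144))
s=env.sense();print(s["ee_pos"],s["force"])
E
```

```text
[0.5144 0.187  0.1194] [-0.4717  1.0777 -0.3429]
```

```bash
python3 - <<'E'
import cv2,numpy as np
a=cv2.imread("pics/t2.png")[110:250,150:310];cv2.imwrite("pics/c2.png",cv2.resize(a,None,fx=4,fy=4,interpolation=cv2.INTER_CUBIC))
E
```

```text
(no output)
```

View pics/c2.png

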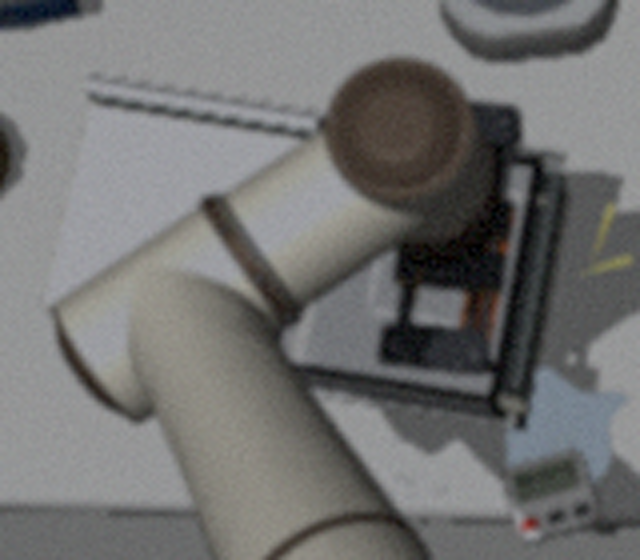

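The crop shows orange at about (470–510, 220–330), right of the gripper, so I check where the rib really is against the fingers.

```bash
python3 - <<'E'
from h import *
P=env.sense()["ee_pos"]
for n in("top","scene"):
    im=env.capture(n);c=env.get_calibration(n);f=200/np.tan(np.radians(c["vfov"]/2))
    for p in(P,P+[0,0,.07],[.509,.175,.144],[.509,.175,.114]):
        q=c["world_to_cam"]@np.r_[p,1];print(n,p,q[:2]/q[2]*f+[c["cx"],c["cy"]])
a=im[120:270,300:540];cv2.imwrite("pics/c3.png",cv2.resize(a,None,fx=3.3,fy=3.3,interpolation=cv2.INTER_CUBIC))
E
```

```text
top [0.5144 0.187  0.1194] [266.1024 177.9318]
top [0.5144 0.187  0.1894] [263.5328 172.694 ]
top [0.509, 0.175, 0.144] [269.1821 178.0374]
top [0.509, 0.175, 0.114] [270.1647 180.1663]
scene [0.5144 0.187  0.1194] [386.3253 194.8096]
scene [0.5144 0.187  0.1894] [390.9865 176.527 ]
scene [0.509, 0.175, 0.144] [382.3894 187.984 ]
scene [0.509, 0.175, 0.114] [380.6257 195.4778]
```

View pics/c3.png

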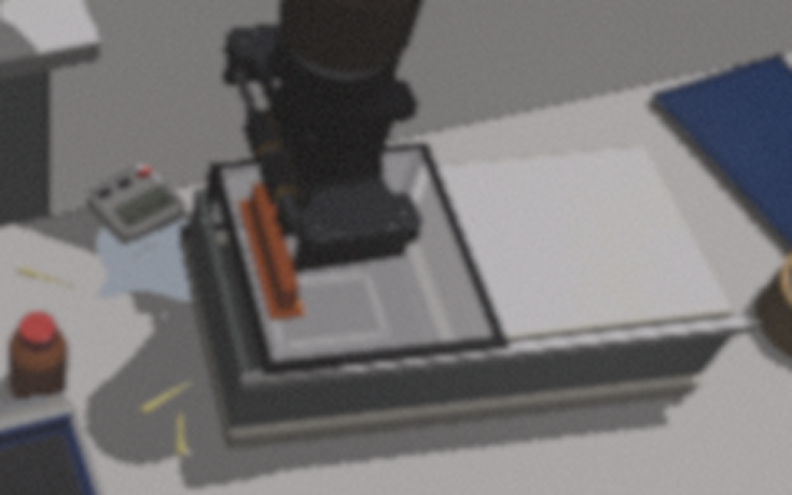

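```bash
python3 - <<'E'
from h import *
out={}
for n,(x0,y0,x1,y1) in(("top",(230,150,300,210)),("scene",(360,165,410,225))):
    for k,f in enumerate(("0.png",None)):
        im=cv2.imread(f"pics/{n}0.png") if k==0 else env.capture(n)
        h=cv2.cvtColor(im,cv2.COLOR_BGR2HSV);m=(h[...,0]>3)&(h[...,0]<20)&(h[...,1]>140)&(h[...,2]>70)
        ys,xs=np.nonzero(m[y0:y1,x0:x1]);xs+=x0;ys+=y0
        print(n,k,len(xs),xs.min(),xs.max(),ys.min(),ys.max(),xs.mean(),ys.mean())
        if k==0:
            b=max(blobs(m[y0:y1,x0:x1]),key=len)+np.array([x0,y0]);r=cv2.minAreaRect(b);print(r[1],cv2.boxPoints(r)); out[n]=r[0]
p=two("top",out["top"],"scene",out["scene"]);print(p)
s=env.sense();print(s["ee_pos"],s["clock"],s["force"])
E
```

```text
top 0 245 265 277 161 195 271.0367346938776 178.30612244897958
(7.062892913818359, 34.71014404296875) [[264.2939 194.6719]
 [270.8488 160.5863]
 [277.7846 161.9201]
 [271.2296 196.0057]]
top 1 7 272 276 170 189 273.7142857142857 179.85714285714286
scene 0 199 374 390 176 215 382.36180904522615 195.29145728643215
(33.24125289916992, 4.807619094848633) [[375.566  176.9811]
 [380.1886 175.6604]
 [389.3207 207.6227]
 [384.6981 208.9434]]
scene 1 222 374 390 177 215 381.65765765765764 195.74324324324326
(array([0.512 , 0.1732, 0.1312]), np.float64(0.005022730952580849))
[0.5136 0.1848 0.1192] 4.45 [ 0.1394 -0.0438 -0.4714]
```

```bash
python3 - <<'E'
from h import *
import h as H
def om(im):
    h=cv2.cvtColor(im,cv2.COLOR_BGR2HSV);return (h[...,0]>3)&(h[...,0]<20)&(h[...,1]>150)&(h[...,2]>90)
s0=env.sense()
w=env.capture("wrist");cv2.imwrite("pics/w3.png",w)
for q in blobs(om(w)[:,150:500],8)[:5]:
    q=q+np.array([150,0]);r=cv2.boundingRect(q);print("now",r,cv2.contourArea(q))
    print(plane("wrist",[[r[0],r[1]],[r[0]+r[2],r[1]+r[3]]],.144))
# w1
class E1:
    pass
old=env.sense
st=dict(ee_pos=np.array([.485,.0607,.3566]),tool_rot=np.array([[-.0849,-.9964,-.0005],[-.9964,.0849,-.0001],[.0001,.0005,-1]]))
c=env.get_calibration("wrist")
T=np.eye(4);T[:3,:3]=st["tool_rot"];T[:3,3]=st["ee_pos"];T=T@c["mount"]
f=200/np.tan(np.radians(c["vfov"]/2))
def pl(uv,z):
    d2=np.atleast_2d(uv)-[c["cx"],c["cy"]];r=np.linalg.norm(d2,axis=1,keepdims=True);d=np.hstack([np.sin(r/f)*d2/r,np.cos(r/f)])@T[:3,:3].T
    return T[:3,3]+d*((z-T[2,3])/d[:,2])[:,None]
w=cv2.imread("pics/w1.png")
for q in blobs(om(w)[200:260,250:360],8)[:4]:
    q=q+np.array([250,200]);r=cv2.boundingRect(q);print("w1",r);print(pl([[r[0],r[1]],[r[0]+r[2],r[1]],[r[0]+r[2],r[1]+r[3]]],.144))
# top edge of station right wall at w1: bottle, for sanity
print("bottle cap w1",pl([304,116],.086))
print("bottle cap tri",two("top",(330,184),"scene",(312,219)))
E
```

```text
now (235, 189, 166, 51) 6621.0
[[0.5593 0.1446 0.144 ]
 [0.4667 0.1843 0.144 ]]
now (294, 0, 27, 4) 36.0
[[0.5161 0.045  0.144 ]
 [0.5023 0.0489 0.144 ]]
w1 (274, 228, 59, 15)
[[0.5602 0.1428 0.144 ]
 [0.4772 0.1495 0.144 ]
 [0.4789 0.1728 0.144 ]]
w1 (338, 231, 5, 18)
[[0.4705 0.1547 0.144 ]
 [0.4635 0.1554 0.144 ]
 [0.4652 0.1838 0.144 ]]
bottle cap w1 [[ 0.5059 -0.0053  0.086 ]]
bottle cap tri (array([ 0.5089, -0.0036,  0.0823]), np.float64(0.006726671344345542))
```

View pics/w3.png

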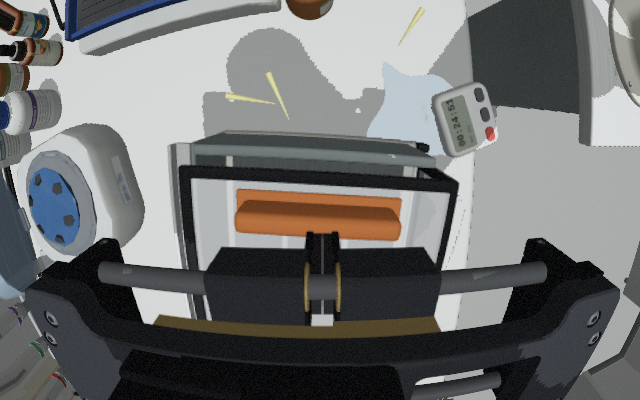

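The wrist view shows the orange rib at (235–400, 189–240), still right of or under the fingers, whose tips are at (322,232). I read the pixel profiles before moving on.

```bash
python3 - <<'E'
from h import *
w=cv2.imread("pics/w3.png")
for c in(265,290,322,360):
    print(c,[(r,*w[r,c-1:c+2].mean(0).astype(int)) for r in range(184,262,3)])
c=env.get_calibration("wrist");s=env.sense();print(s["ee_pos"])
T=np.eye(4);T[:3,:3]=s["tool_rot"];T[:3,3]=s["ee_pos"];T=np.linalg.inv(T@c["mount"]);f=200/np.tan(np.radians(c["vfov"]/2))
for x in(.515,):
  for y in(.158,.160,.165,.167,.173,.180,.185,.19,.2):
    for z in(.114,.144):
        q=T@[x,y,z,1];r=np.hypot(*q[:2]);th=np.arctan2(r,q[2]);print(y,z,(q[:2]/r*th*f+[c["cx"],c["cy"]]).round(),end=" ")
    print()
E
```

```text
265 [(184, np.int64(188), np.int64(185), np.int64(182)), (187, np.int64(187), np.int64(186), np.int64(182)), (190, np.int64(87), np.int64(106), np.int64(140)), (193, np.int64(61), np.int64(110), np.int64(180)), (196, np.int64(62), np.int64(110), np.int64(180)), (199, np.int64(59), np.int64(106), np.int64(175)), (202, np.int64(31), np.int64(59), np.int64(103)), (205, np.int64(29), np.int64(57), np.int64(104)), (208, np.int64(35), np.int64(64), np.int64(108)), (211, np.int64(32), np.int64(61), np.int64(109)), (214, np.int64(46), np.int64(84), np.int64(143)), (217, np.int64(56), np.int64(102), np.int64(171)), (220, np.int64(60), np.int64(110), np.int64(179)), (223, np.int64(63), np.int64(112), np.int64(182)), (226, np.int64(61), np.int64(111), np.int64(180)), (229, np.int64(62), np.int64(110), np.int64(179)), (232, np.int64(53), np.int64(97), np.int64(164)), (235, np.int64(187), np.int64(185), np.int64(182)), (238, np.int64(187), np.int64(186), np.int64(182)), (241, np.int64(188), np.int64(186), np.int64(183)), (244, np.int64(187), np.int64(185), np.int64(182)), (247, np.int64(167), np.
[... 3927 characters left out ...]
(247, np.int64(184), np.int64(182), np.int64(178)), (250, np.int64(22), np.int64(23), np.int64(20)), (253, np.int64(24), np.int64(23), np.int64(21)), (256, np.int64(24), np.int64(24), np.int64(22)), (259, np.int64(25), np.int64(25), np.int64(20))]
[0.5136 0.1846 0.1193]
0.158 0.114 [317. 190.] 0.158 0.144 [316. 205.] 
0.16 0.114 [317. 193.] 0.16 0.144 [316. 209.] 
0.165 0.114 [318. 201.] 0.165 0.144 [317. 217.] 
0.167 0.114 [318. 203.] 0.167 0.144 [317. 220.] 
0.173 0.114 [319. 212.] 0.173 0.144 [318. 230.] 
0.18 0.114 [320. 222.] 0.18 0.144 [319. 241.] 
0.185 0.114 [320. 229.] 0.185 0.144 [320. 248.] 
0.19 0.114 [321. 235.] 0.19 0.144 [321. 256.] 
0.2 0.114 [322. 248.] 0.2 0.144 [322. 270.]
```

The profiles put the rib's right face at y≈0.165 and its left face at about 0.179, so the door has not moved and the fingers are past it. I go back over the rib and push again slowly, watching the force.

>>> servo_tool:
  deltas:
    - {"gripper": -1, "translation": [0, 0, -20], "rot": [0, 0, 0]}
    - {"gripper": -1, "translation": [0, 0, -25], "rot": [0, 0, 0]}
    - {"gripper": -1, "translation": [0, 0, 0], "rot": [0, 0, 0]}
    - {"gripper": -1, "translation": [20, 0, 0], "rot": [0, 0, 0]}
    - {"gripper": -1, "translation": [25, 0, 0], "rot": [0, 0, 0]}
    - {"gripper": -1, "translation": [0, 0, 0], "rot": [0, 0, 0]}
    - {"gripper": -1, "translation": [0, 0, 20], "rot": [0, 0, 0]}
    - {"gripper": -1, "translation": [0, 0, 22], "rot": [0, 0, 0]}
    - {"gripper": -1, "translation": [0, 0, 0], "rot": [0, 0, 0]}
    - {"gripper": -1, "translation": [0, 0, 0], "rot": [0, 0, 0]}

```text
clock: 5.33
ee_pos: [0.5093, 0.1393, 0.1217]
tool_rot: [[-0.088, -0.996, -0.002], [-0.996, 0.088, -0.002], [0.002, 0.002, -1.0]]
force: [1.0, 1.0, 0.8]
opening: 0.004
grasp_force: 0.0
```

>>> servo_tool:
  deltas:
    - {"gripper": -1, "translation": [-3, 0, 0], "rot": [0, 0, 0]}
    - {"gripper": -1, "translation": [-3, 0, 0], "rot": [0, 0, 0]}
    - {"gripper": -1, "translation": [-3, 0, 0], "rot": [0, 0, 0]}
    - {"gripper": -1, "translation": [-3, 0, 0], "rot": [0, 0, 0]}

```text
clock: 5.67
ee_pos: [0.5114, 0.1526, 0.1233]
tool_rot: [[-0.088, -0.996, 0.002], [-0.996, 0.088, 0.001], [-0.001, -0.002, -1.0]]
force: [-0.1, 0.0, -0.0]
opening: 0.005
grasp_force: 0.0
```

>>> servo_tool:
  deltas:
    - {"gripper": -1, "translation": [-3, 0, 0], "rot": [0, 0, 0]}
    - {"gripper": -1, "translation": [-3, 0, 0], "rot": [0, 0, 0]}

```text
clock: 5.83
ee_pos: [0.5116, 0.1584, 0.1227]
tool_rot: [[-0.088, -0.996, 0.001], [-0.996, 0.088, 0.0], [-0.0, -0.001, -1.0]]
force: [0.1, 0.4, 0.2]
opening: 0.008
grasp_force: 0.0
```

>>> servo_tool:
  deltas:
    - {"gripper": -1, "translation": [-3, 0, 0], "rot": [0, 0, 0]}
    - {"gripper": -1, "translation": [-3, 0, 0], "rot": [0, 0, 0]}

```text
clock: 6.0
ee_pos: [0.5119, 0.1642, 0.1224]
tool_rot: [[-0.088, -0.996, 0.0], [-0.996, 0.088, 0.0], [-0.0, -0.0, -1.0]]
force: [-0.3, 0.0, 0.4]
opening: 0.007
grasp_force: 0.0
```

```bash
cat >> h.py <<'E'
def ribscan(im):
    h=cv2.cvtColor(im,cv2.COLOR_BGR2HSV);m=(h[...,0]>3)&(h[...,0]<20)&(h[...,1]>140)&(h[...,2]>70)
    m[:,:150]=0;m[:,410:]=0;m[:150]=0;m[230:]=0
    ys,xs=np.nonzero(m);return len(xs),xs.min(),xs.max(),ys.min(),ys.max(),xs.mean(),ys.mean()
E
python3 - <<'E'
from h import *
print(ribscan(env.capture("scene")),env.sense()["ee_pos"],env.sense()["force"])
E
```

```text
(76, np.int64(377), np.int64(390), np.int64(193), np.int64(215), np.float64(384.2368421052632), np.float64(207.55263157894737)) [0.5121 0.1646 0.1224] [0.6994 0.1984 0.0957]
```

```bash
python3 - <<'E'
from h import *
a=env.capture("scene")[150:230,350:430];b=env.capture("wrist")[150:260,200:440]
a=cv2.resize(a,(480,480),interpolation=cv2.INTER_CUBIC);b=cv2.resize(b,(320,147));cv2.imwrite("pics/c4.png",np.hstack([a,np.vstack([b,np.zeros((333,320,3),np.uint8)])]))
E
```

```text
(no output)
```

View pics/c4.png

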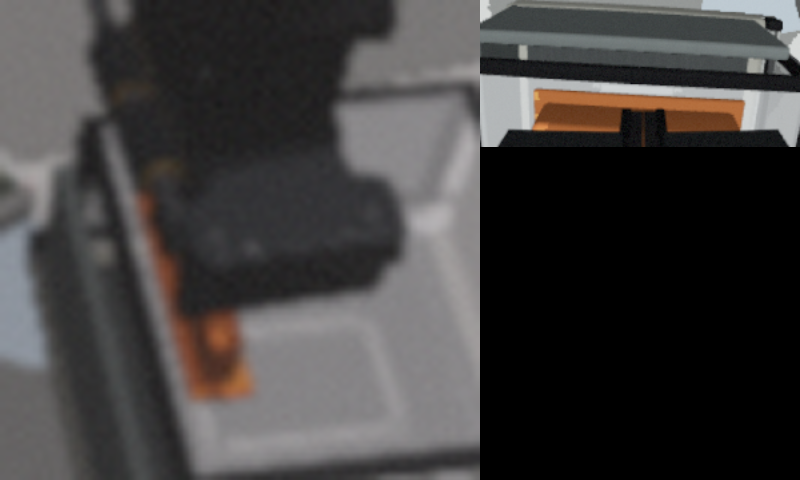

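>>> servo_tool:
  deltas:
    - {"gripper": -1, "translation": [-3, 0, 0], "rot": [0, 0, 0]}
    - {"gripper": -1, "translation": [-3, 0, 0], "rot": [0, 0, 0]}

```text
clock: 6.32
ee_pos: [0.5124, 0.1698, 0.1224]
tool_rot: [[-0.088, -0.996, -0.0], [-0.996, 0.088, -0.0], [0.0, 0.0, -1.0]]
force: [0.4, 0.7, -0.1]
opening: 0.003
grasp_force: 0.0
```

>>> servo_tool:
  deltas:
    - {"gripper": -1, "translation": [-3, 0, 0], "rot": [0, 0, 0]}
    - {"gripper": -1, "translation": [-3, 0, 0], "rot": [0, 0, 0]}

```text
clock: 6.48
ee_pos: [0.513, 0.1761, 0.1224]
tool_rot: [[-0.088, -0.996, 0.0], [-0.996, 0.088, -0.0], [0.0, -0.0, -1.0]]
force: [-0.7, 0.1, -0.3]
opening: 0.006
grasp_force: 0.0
```

```bash
python3 - <<'E'
from h import *
w=env.capture("wrist");s=env.sense();print(s["ee_pos"],s["force"],s["joint_efforts"])
h=cv2.cvtColor(w,cv2.COLOR_BGR2HSV)
for c in(280,322,360): 
    m=(h[:,c,0]>3)&(h[:,c,0]<20)&(h[:,c,1]>140);r=np.nonzero(m[150:260])[0]+150;print(c,r.min(),r.max(),w[r.min():r.max()+1:3,c,2])
E
```

```text
[0.5132 0.1765 0.1224] [1.0477 0.9443 0.0167] [ -0.1508 -33.3747  16.1621   3.6598  -0.0841  -0.012 ]
280 204 245 [171 180 179 115 106 108 108 114 157 174 183 183 179 178]
322 206 247 [162 182 179 141 103 105 107 113 150 119  66  66  68  63]
360 208 248 [157 180 181 132 102 109 112 113 151 173 181 180 179 174]
```

The fingertips are drawn over the rib's top face, so they are really above the rib although z reads 0.122. I back off to the right and feel for the pane with 2 mm steps.

>>> servo_tool:
  deltas:
    - {"gripper": -1, "translation": [12, 0, -5], "rot": [0, 0, 0]}
    - {"gripper": -1, "translation": [24, 0, 0], "rot": [0, 0, 0]}
    - {"gripper": -1, "translation": [0, 0, 5], "rot": [0, 0, 0]}
    - {"gripper": -1, "translation": [0, 0, 0], "rot": [0, 0, 0]}
    - {"gripper": -1, "translation": [0, 0, 2], "rot": [0, 0, 0]}
    - {"gripper": -1, "translation": [0, 0, 2], "rot": [0, 0, 0]}
    - {"gripper": -1, "translation": [0, 0, 0], "rot": [0, 0, 0]}

```text
clock: 7.12
ee_pos: [0.5097, 0.1401, 0.1179]
tool_rot: [[-0.088, -0.996, -0.001], [-0.996, 0.088, -0.0], [0.0, 0.001, -1.0]]
force: [-0.1, -0.3, 0.3]
opening: 0.002
grasp_force: 0.0
```

>>> servo_tool:
  deltas:
    - {"gripper": -1, "translation": [0, 0, 2], "rot": [0, 0, 0]}
    - {"gripper": -1, "translation": [0, 0, 2], "rot": [0, 0, 0]}

```text
clock: 7.28
ee_pos: [0.5099, 0.1403, 0.1143]
tool_rot: [[-0.087, -0.996, 0.0], [-0.996, 0.087, 0.0], [-0.0, -0.0, -1.0]]
force: [0.1, -0.7, 0.6]
opening: 0.008
grasp_force: 0.0
```

>>> servo_tool:
  deltas:
    - {"gripper": -1, "translation": [0, 0, 2], "rot": [0, 0, 0]}

```text
clock: 7.37
ee_pos: [0.5098, 0.1401, 0.1121]
tool_rot: [[-0.087, -0.996, -0.0], [-0.996, 0.087, -0.0], [0.0, 0.0, -1.0]]
force: [0.4, 0.3, -0.1]
opening: 0.007
grasp_force: 0.0
```

```bash
python3 - <<'E'
from h import *
w=env.capture("wrist");cv2.imwrite("pics/w5.png",w);s=env.sense();print(s["ee_pos"],s["force"])
t=env.capture("top");print(ribscan(t))
# independent z check: feature shift of camera between w1 (z .3566,x .485,y .0607) and w3/now via timer red button
for n in("w1","w2","w3","w5"):
    im=cv2.imread(f"pics/{n}.png");h=cv2.cvtColor(im,cv2.COLOR_BGR2HSV);m=((h[...,0]<6)|(h[...,0]>174))&(h[...,1]>150)&(h[...,2]>120);m[:130]=0;m[:,:380]=0;m[:,520:]=0;m[240:]=0
    ys,xs=np.nonzero(m);print(n,len(xs),xs.mean(),ys.mean())
E
```

```text
[0.5095 0.14   0.1116] [ 0.4899 -0.2706 -1.0521]
(82, np.int64(271), np.int64(335), np.int64(180), np.int64(192), np.float64(317.6707317073171), np.float64(187.5487804878049))
w1 0 nan nan
w2 3 481.3333333333333 184.33333333333334
w3 32 488.875 132.3125
w5 5 485.4 175.4<stdin>:7: RuntimeWarning: Mean of empty slice.
  ret = ret.dtype.type(ret / rcount)
```

>>> servo_tool:
  deltas:
    - {"gripper": -1, "translation": [0, 0, 2], "rot": [0, 0, 0]}
    - {"gripper": -1, "translation": [0, 0, 2], "rot": [0, 0, 0]}

```text
clock: 7.63
ee_pos: [0.5099, 0.14, 0.1083]
tool_rot: [[-0.088, -0.996, 0.0], [-0.996, 0.088, 0.0], [-0.0, -0.0, -1.0]]
force: [-0.1, 0.2, 0.3]
opening: 0.006
grasp_force: 0.0
```

>>> servo_tool:
  deltas:
    - {"gripper": -1, "translation": [0, 0, 2], "rot": [0, 0, 0]}
    - {"gripper": -1, "translation": [0, 0, 2], "rot": [0, 0, 0]}

```text
clock: 7.8
ee_pos: [0.5098, 0.1399, 0.1041]
tool_rot: [[-0.088, -0.996, -0.0], [-0.996, 0.088, -0.0], [0.0, 0.0, -1.0]]
force: [0.1, -0.3, -0.2]
opening: 0.008
grasp_force: 0.0
```

>>> servo_tool:
  deltas:
    - {"gripper": -1, "translation": [0, 0, 2], "rot": [0, 0, 0]}
    - {"gripper": -1, "translation": [0, 0, 2], "rot": [0, 0, 0]}

```text
clock: 7.97
ee_pos: [0.5098, 0.1399, 0.1001]
tool_rot: [[-0.088, -0.996, -0.0], [-0.996, 0.088, -0.0], [0.0, 0.0, -1.0]]
force: [0.4, -0.2, 0.2]
opening: 0.003
grasp_force: 0.0
```

>>> servo_tool:
  deltas:
    - {"gripper": -1, "translation": [0, 0, 2], "rot": [0, 0, 0]}
    - {"gripper": -1, "translation": [0, 0, 2], "rot": [0, 0, 0]}

```text
clock: 8.13
ee_pos: [0.5098, 0.1399, 0.0961]
tool_rot: [[-0.088, -0.996, 0.0], [-0.996, 0.088, 0.0], [-0.0, -0.0, -1.0]]
force: [-1.1, -0.2, 0.2]
opening: 0.007
grasp_force: 0.0
```

```bash
python3 - <<'E'
from h import *
w=env.capture("wrist");cv2.imwrite("pics/w6.png",w);s=env.sense();print(s["ee_pos"],s["force"],s["joints"])
a=cv2.resize(w[100:260,180:520],(680,320))
b=env.capture("scene")[150:230,350:450];b=cv2.resize(b,(350,280),interpolation=cv2.INTER_CUBIC)
c=env.capture("top")[150:214,240:304];c=cv2.resize(c,(280,280),interpolation=cv2.INTER_CUBIC)
cv2.imwrite("pics/c6.png",np.vstack([a,np.hstack([b,c,np.zeros((280,50,3),np.uint8)])]))
E
```

```text
[0.5095 0.1398 0.0957] [-0.2644 -0.3033 -0.0841] [ 32.94    18.4403 -21.1124  -0.0119 -50.4977 -37.9833]
```

View pics/c6.png

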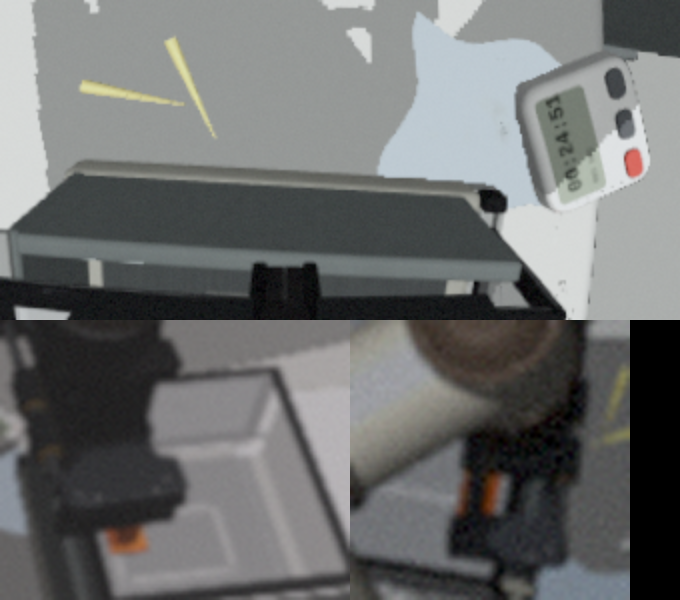

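The lower-right panel (top view) shows the rib left of the gripper. The wrist panel shows the fingertips beside the station's right wall, with the timer at crop (518–650, 52–210). I use the timer's known size to check the camera height and so the true TCP height.

```bash
python3 - <<'E'
from h import *
w=cv2.imread("pics/w6.png")
h=cv2.cvtColor(w,cv2.COLOR_BGR2HSV)
q=np.array([[518,85],[630,52],[650,165],[560,210]])/2+[180,100]
for z in (.019,.01,0):
    p=plane("wrist",q,z);print(z,p[:,:2].tolist(),np.linalg.norm(np.diff(np.vstack([p,p[:1]]),axis=0),axis=1))
# red button triangulation: top, scene vs wrist
def red(im,x0,y0,x1,y1):
    h=cv2.cvtColor(im,cv2.COLOR_BGR2HSV)[y0:y1,x0:x1];m=((h[...,0]<8)|(h[...,0]>172))&(h[...,1]>110)&(h[...,2]>90);ys,xs=np.nonzero(m);return xs.mean()+x0,ys.mean()+y0,len(xs)
t=red(cv2.imread("pics/top0.png"),270,215,305,248);s=red(cv2.imread("pics/scene0.png"),322,165,362,195);r=red(w,470,150,520,200)
print(t,s,r)
print("top",plane("top",[t[:2]],.019),"scene",plane("scene",[s[:2]],.019),two("top",t[:2],"scene",s[:2]))
print("wrist",plane("wrist",[r[:2]],.019), "w+top",two("top",t[:2],"wrist",r[:2]))
E
```

```text
0.019 [[0.40061894583555957, 0.09845407874697412], [0.34064504934420947, 0.08466400152805387], [0.3260960758915709, 0.14131852071575995], [0.37753456438132266, 0.16015346702470257]] [0.0615 0.0585 0.0548 0.0659]
0.01 [[0.3971495214451573, 0.09980519755385724], [0.3351388441203257, 0.0855467938359946], [0.32009577120093924, 0.14412536407861712], [0.37328116848915965, 0.16359996630265006]] [0.0636 0.0605 0.0566 0.0681]
0 [[0.3932946054558214, 0.10130644067261627], [0.32902083831601026, 0.08652767417815098], [0.3134287659891263, 0.1472440789262362], [0.36855517305342295, 0.16742940994481398]] [0.066  0.0627 0.0587 0.0706]
(np.float64(282.2), np.float64(240.6), 5) (np.float64(343.5), np.float64(172.0), 2) (np.float64(496.17391304347825), np.float64(181.01086956521738), 92)
top [[0.3353 0.139  0.019 ]] scene [[0.3379 0.1418 0.019 ]] (array([0.3359, 0.1408, 0.0169]), np.float64(0.0034398229477207794))
wrist [[0.3372 0.139  0.019 ]] w+top (array([0.3356, 0.1395, 0.0165]), np.float64(0.000602826391041825))
```

```bash
python3 - <<'E'
from h import *
w=cv2.imread("pics/w6.png")
for c in(240,290,322,360): print(c,[(r,int(w[r,c-1:c+2].mean())) for r in range(178,262,3)])
print(plane("wrist",[[290,r] for r in(186,215,220,228,234,240)],.105))
print("z=0",plane("wrist",[[220,180],[290,182],[400,191]],0.0))
print(plane("wrist",[[187,216],[290,222],[400,231],[441,234]],.105))
s=env.sense();print({k:v for k,v in s.items()})
print([a for a in dir(env) if not a.startswith('_')])
E
```

```text
240 [(178, 151), (181, 102), (184, 107), (187, 134), (190, 68), (193, 66), (196, 66), (199, 68), (202, 66), (205, 65), (208, 64), (211, 65), (214, 66), (217, 65), (220, 81), (223, 115), (226, 117), (229, 111), (232, 73), (235, 71), (238, 70), (241, 71), (244, 52), (247, 21), (250, 22), (253, 23), (256, 26), (259, 23)]
290 [(178, 150), (181, 149), (184, 95), (187, 108), (190, 150), (193, 68), (196, 65), (199, 66), (202, 69), (205, 66), (208, 65), (211, 64), (214, 67), (217, 65), (220, 63), (223, 72), (226, 116), (229, 119), (232, 116), (235, 73), (238, 74), (241, 75), (244, 72), (247, 72), (250, 23), (253, 25), (256, 26), (259, 24)]
322 [(178, 150), (181, 151), (184, 148), (187, 98), (190, 118), (193, 94), (196, 66), (199, 66), (202, 68), (205, 67), (208, 65), (211, 67), (214, 66), (217, 67), (220, 67), (223, 65), (226, 98), (229, 119), (232, 105), (235, 39), (238, 30), (241, 31), (244, 32), (247, 33), (250, 24), (253, 18), (256, 20), (259, 18)]
360 [(178, 151), (181, 150), (184, 150), (187, 122), (190, 98), (193, 130), (196, 71), (199, 67), (202, 65), (205, 67), (208, 67), (211, 64),
[... 438 characters left out ...]
283 0.105 ]
 [0.4597 0.141  0.105 ]
 [0.431  0.1465 0.105 ]]
{'clock': 8.2833, 'joints': array([ 32.938 ,  18.4133, -21.0752,   0.0009, -50.5312, -37.9816]), 'qvel': array([ 0.0174, -0.2062,  0.2923,  0.0523, -0.1276,  0.0716]), 'joint_efforts': array([ -0.0019, -32.4863,  15.4556,   3.4817,  -0.0162,  -0.0003]), 'ee_pos': array([0.5097, 0.1398, 0.0962]), 'tool_rot': array([[-0.0879, -0.9961, -0.0003],
       [-0.9961,  0.0879, -0.0002],
       [ 0.0002,  0.0003, -1.    ]]), 'force': array([-0.4234,  0.4897,  0.2644]), 'wrist_torque': array([ 0.0632, -0.0312,  0.0247]), 'grasp_force': 0.0, 'opening': 0.004409273994752785}
['PlanningError', 'capture', 'finish_job', 'get_calibration', 'sense']
```

The readings fit together if the whole gripper sits about 25 mm further back than the stated TCP. The visible fingertip and body edges in the wrist picture fall there, and I have felt no contact. I touch the pane to get the exact offset.

>>> servo_tool:
  deltas:
    - {"gripper": -1, "translation": [-5, 0, 1], "rot": [0, 0, 0]}
    - {"gripper": -1, "translation": [0, 0, 1], "rot": [0, 0, 0]}
    - {"gripper": -1, "translation": [0, 0, 1], "rot": [0, 0, 0]}
    - {"gripper": -1, "translation": [0, 0, 0], "rot": [0, 0, 0]}

```text
clock: 8.62
ee_pos: [0.5101, 0.145, 0.0931]
tool_rot: [[-0.088, -0.996, -0.0], [-0.996, 0.088, -0.0], [0.0, 0.0, -1.0]]
force: [-1.2, -0.6, 0.3]
opening: 0.002
grasp_force: 0.0
```

>>> servo_tool:
  deltas:
    - {"gripper": -1, "translation": [0, 0, 1], "rot": [0, 0, 0]}
    - {"gripper": -1, "translation": [0, 0, 1], "rot": [0, 0, 0]}
    - {"gripper": -1, "translation": [0, 0, 0], "rot": [0, 0, 0]}

```text
clock: 8.87
ee_pos: [0.5101, 0.1448, 0.0911]
tool_rot: [[-0.088, -0.996, -0.0], [-0.996, 0.088, -0.0], [0.0, 0.0, -1.0]]
force: [-0.3, -0.4, -0.1]
opening: 0.005
grasp_force: 0.0
```

>>> servo_tool:
  deltas:
    - {"gripper": -1, "translation": [0, 0, 1], "rot": [0, 0, 0]}
    - {"gripper": -1, "translation": [0, 0, 1], "rot": [0, 0, 0]}
    - {"gripper": -1, "translation": [0, 0, 0], "rot": [0, 0, 0]}

```text
clock: 9.12
ee_pos: [0.5101, 0.1448, 0.0891]
tool_rot: [[-0.088, -0.996, -0.0], [-0.996, 0.088, -0.0], [0.0, 0.0, -1.0]]
force: [-0.4, 0.4, 0.4]
opening: 0.004
grasp_force: 0.0
```

>>> servo_tool:
  deltas:
    - {"gripper": -1, "translation": [0, 0, 1], "rot": [0, 0, 0]}
    - {"gripper": -1, "translation": [0, 0, 1], "rot": [0, 0, 0]}

```text
clock: 9.28
ee_pos: [0.5104, 0.1448, 0.0886]
tool_rot: [[-0.087, -0.996, 0.0], [-0.996, 0.087, -0.0], [0.0, -0.0, -1.0]]
force: [-4.6, -0.8, 13.3]
opening: 0.004
grasp_force: 6.4
```

>>> servo_tool:
  deltas:
    - {"gripper": -1, "translation": [0, 0, 1], "rot": [0, 0, 0]}
    - {"gripper": -1, "translation": [0, 0, 1], "rot": [0, 0, 0]}

```text
clock: 9.45
ee_pos: [0.5105, 0.1448, 0.0884]
tool_rot: [[-0.086, -0.996, 0.001], [-0.996, 0.086, -0.001], [0.001, -0.001, -1.0]]
force: [-9.0, 0.1, 23.2]
opening: 0.01
grasp_force: 11.5
```

>>> servo_tool:
  deltas:
    - {"gripper": -1, "translation": [0, 0, 1], "rot": [0, 0, 0]}
    - {"gripper": -1, "translation": [0, 0, 1], "rot": [0, 0, 0]}

```text
clock: 9.62
ee_pos: [0.5106, 0.1449, 0.0883]
tool_rot: [[-0.086, -0.996, 0.002], [-0.996, 0.086, -0.001], [0.0, -0.002, -1.0]]
force: [-13.7, 0.5, 33.5]
opening: 0.004
grasp_force: 16.5
```

Contact came at ee z 0.0887, with the pane at 0.114, so the true fingertip is 25 mm above the reported TCP. I lift 5 mm off the pane and push.

>>> servo_tool:
  deltas:
    - {"gripper": -1, "translation": [0, 0, -6], "rot": [0, 0, 0]}
    - {"gripper": -1, "translation": [0, 0, -5], "rot": [0, 0, 0]}
    - {"gripper": -1, "translation": [0, 0, 0], "rot": [0, 0, 0]}
    - {"gripper": -1, "translation": [-4, 0, 0], "rot": [0, 0, 0]}
    - {"gripper": -1, "translation": [-4, 0, 0], "rot": [0, 0, 0]}
    - {"gripper": -1, "translation": [-4, 0, 0], "rot": [0, 0, 0]}
    - {"gripper": -1, "translation": [-4, 0, 0], "rot": [0, 0, 0]}
    - {"gripper": -1, "translation": [-5, 0, 0], "rot": [0, 0, 0]}
    - {"gripper": -1, "translation": [-6, 0, 0], "rot": [0, 0, 0]}

```text
clock: 10.37
ee_pos: [0.5124, 0.1717, 0.0939]
tool_rot: [[-0.088, -0.996, -0.001], [-0.996, 0.088, -0.001], [0.001, 0.001, -1.0]]
force: [1.8, -3.2, -1.5]
opening: 0.004
grasp_force: 1.2
```

>>> servo_tool:
  deltas:
    - {"gripper": -1, "translation": [-8, 0, 0], "rot": [0, 0, 0]}
    - {"gripper": -1, "translation": [-10, 0, 0], "rot": [0, 0, 0]}
    - {"gripper": -1, "translation": [-10, 0, 0], "rot": [0, 0, 0]}
    - {"gripper": -1, "translation": [-10, 0, 0], "rot": [0, 0, 0]}

```text
clock: 10.7
ee_pos: [0.5161, 0.2107, 0.0944]
tool_rot: [[-0.088, -0.996, 0.0], [-0.996, 0.088, -0.0], [0.0, -0.0, -1.0]]
force: [1.6, -3.0, -0.8]
opening: 0.003
grasp_force: 1.4
```

```bash
python3 - <<'E'
from h import *
print(ribscan(env.capture("scene")),env.sense()["ee_pos"],env.sense()["force"])
E
```

```text
(17, np.int64(404), np.int64(409), np.int64(207), np.int64(212), np.float64(406.05882352941177), np.float64(210.35294117647058)) [0.5168 0.2127 0.0945] [ 0.3906  0.9146 -0.3829]
```

>>> servo_tool:
  deltas:
    - {"gripper": -1, "translation": [-6, 0, 0], "rot": [0, 0, 0]}
    - {"gripper": -1, "translation": [-10, -0.4, 0], "rot": [0, 0, 0]}
    - {"gripper": -1, "translation": [-10, -0.4, 0], "rot": [0, 0, 0]}
    - {"gripper": -1, "translation": [-10, -0.4, 0], "rot": [0, 0, 0]}
    - {"gripper": -1, "translation": [-10, -0.4, 0], "rot": [0, 0, 0]}
    - {"gripper": -1, "translation": [-10, -0.4, 0], "rot": [0, 0, 0]}
    - {"gripper": -1, "translation": [-10, -0.4, 0], "rot": [0, 0, 0]}
    - {"gripper": -1, "translation": [-10, -0.4, 0], "rot": [0, 0, 0]}
    - {"gripper": -1, "translation": [-8, -0.4, 0], "rot": [0, 0, 0]}
    - {"gripper": -1, "translation": [-5, 0, 0], "rot": [0, 0, 0]}
    - {"gripper": -1, "translation": [-4, 0, 0], "rot": [0, 0, 0]}
    - {"gripper": -1, "translation": [-3, 0, 0], "rot": [0, 0, 0]}

```text
clock: 11.75
ee_pos: [0.5274, 0.3054, 0.0942]
tool_rot: [[-0.088, -0.996, -0.0], [-0.996, 0.088, -0.0], [0.0, 0.0, -1.0]]
force: [0.9, -2.1, -0.0]
opening: 0.009
grasp_force: 1.1
```

>>> servo_tool:
  deltas:
    - {"gripper": -1, "translation": [-3, 0, 0], "rot": [0, 0, 0]}
    - {"gripper": -1, "translation": [-3, 0, 0], "rot": [0, 0, 0]}
    - {"gripper": -1, "translation": [-3, 0, 0], "rot": [0, 0, 0]}
    - {"gripper": -1, "translation": [-2, 0, 0], "rot": [0, 0, 0]}

```text
clock: 12.08
ee_pos: [0.5285, 0.3161, 0.0943]
tool_rot: [[-0.088, -0.996, -0.0], [-0.996, 0.088, -0.0], [0.0, 0.0, -1.0]]
force: [1.3, -2.2, -0.6]
opening: 0.008
grasp_force: 1.1
```

>>> servo_tool:
  deltas:
    - {"gripper": -1, "translation": [-3, 0, 0], "rot": [0, 0, 0]}
    - {"gripper": -1, "translation": [-3, 0, 0], "rot": [0, 0, 0]}

```text
clock: 12.25
ee_pos: [0.5288, 0.3207, 0.0943]
tool_rot: [[-0.088, -0.996, -0.001], [-0.996, 0.088, -0.003], [0.003, 0.001, -1.0]]
force: [3.8, -12.3, 1.2]
opening: 0.007
grasp_force: 5.7
```

>>> servo_tool:
  deltas:
    - {"gripper": -1, "translation": [-3, 0, 0], "rot": [0, 0, 0]}
    - {"gripper": -1, "translation": [-3, 0, 0], "rot": [0, 0, 0]}

```text
clock: 12.42
ee_pos: [0.5286, 0.3205, 0.0944]
tool_rot: [[-0.089, -0.996, -0.006], [-0.996, 0.089, -0.014], [0.015, 0.005, -1.0]]
force: [5.4, -26.5, 7.5]
opening: 0.011
grasp_force: 12.2
```

>>> servo_tool:
  deltas:
    - {"gripper": -1, "translation": [-3, 0, 0], "rot": [0, 0, 0]}
    - {"gripper": -1, "translation": [-3, 0, 0], "rot": [0, 0, 0]}

```text
clock: 12.58
ee_pos: [0.5283, 0.3205, 0.0945]
tool_rot: [[-0.091, -0.996, -0.01], [-0.996, 0.091, -0.025], [0.026, 0.008, -1.0]]
force: [6.2, -37.9, 10.5]
opening: 0.003
grasp_force: 18.4
```

The door is at its stop (TCP y 0.3205). I retreat, rise, open the gripper and look at the bay.

>>> servo_tool:
  deltas:
    - {"gripper": -1, "translation": [12, 0, 0], "rot": [0, 0, 0]}
    - {"gripper": -1, "translation": [12, 0, 0], "rot": [0, 0, 0]}
    - {"gripper": -1, "translation": [0, 0, -20], "rot": [0, 0, 0]}
    - {"gripper": -1, "translation": [0, 0, -25], "rot": [0, 0, 0]}
    - {"gripper": 1, "translation": [8, 0, -25], "rot": [0, 0, 0]}
    - {"gripper": 1, "translation": [10, 0, -25], "rot": [0, 0, 0]}
    - {"gripper": 1, "translation": [10, 0, -25], "rot": [0, 0, 0]}
    - {"gripper": 1, "translation": [10, 0, -25], "rot": [0, 0, 0]}
    - {"gripper": 1, "translation": [10, 0, -25], "rot": [0, 0, 0]}
    - {"gripper": 1, "translation": [10, 0, -25], "rot": [0, 0, 0]}
    - {"gripper": 1, "translation": [0, 0, 0], "rot": [0, 0, 0]}
    - {"gripper": 1, "translation": [0, 0, 0], "rot": [0, 0, 0]}
    - {"gripper": 1, "translation": [0, 0, 0], "rot": [0, 0, 0]}

```text
clock: 13.67
ee_pos: [0.5224, 0.2529, 0.2888]
tool_rot: [[-0.087, -0.996, -0.001], [-0.996, 0.087, 0.001], [-0.001, 0.001, -1.0]]
force: [-0.7, -0.4, 0.1]
opening: 0.602
grasp_force: 0.0
```

```bash
python3 - <<'E'
from h import *
w=env.capture("wrist");cv2.imwrite("pics/w7.png",w);s=env.sense();print(s["ee_pos"],s["tool_rot"],ribscan(env.capture("top")))
E
```

```text
[0.5222 0.2528 0.2881] [[-0.0872 -0.9962 -0.0018]
 [-0.9962  0.0872  0.    ]
 [ 0.0001  0.0018 -1.    ]] (104, np.int64(211), np.int64(335), np.int64(156), np.int64(192), np.float64(286.61538461538464), np.float64(178.29807692307693))
```

View pics/w7.png

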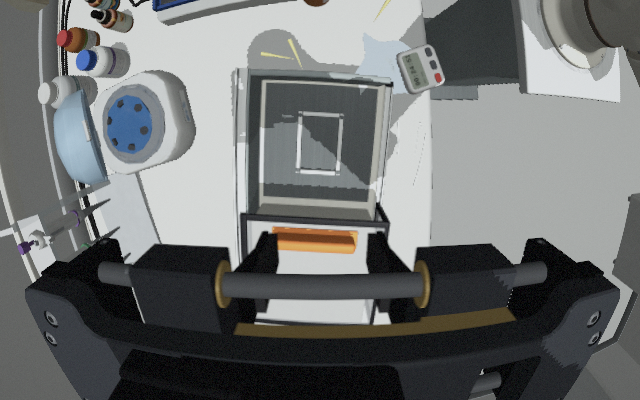

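The wrist view (10th and last picture) shows the door open, with the rib at (315,240). The nest's bright wall ring runs about (297–343, 111–175), with the bay walls round it at (250–390, 75–215). From here on I measure numerically.

```bash
cat >> h.py <<'E'
def rect(n,mask,z):
    b=max(blobs(mask),key=lambda c:cv2.contourArea(cv2.convexHull(c)))[:,0,:].astype(float)
    p=plane(n,b,z)[:,:2].astype(np.float32)*1000
    return cv2.minAreaRect(p),b.min(0),b.max(0)
E
python3 - <<'E'
from h import *
w=cv2.imread("pics/w7.png");g=w.min(2)
print(g[100:186:4,285:356:4])
for t in(120,140,160):
    m=np.zeros(g.shape,np.uint8);m[104:184,288:352]=g[104:184,288:352]>t
    m=cv2.morphologyEx(m,cv2.MORPH_CLOSE,np.ones((3,3)))
    print(t,rect("wrist",m,.038))
E
```

```text
[[ 76  77  71  75  73  76  74  73  76  74  73  73  78  77  74  78  74  78]
 [ 75  74  75  72  74  76  72  72  76  73  76  71  76  78  75  76  77  76]
 [ 73  75  75  73  73  69  72  69  76  73  72  72  77  76  75  76  76  79]
 [ 69  75  75  70 157 161 153 148 141 137 118  97  76  72  69  76  76  75]
 [111 123 105  69 119  72  66  65  86 111 140 155 163 167  79  72  73  74]
 [ 70  73  74  82 168  75  68  70  70  71  73  74  73  73 175  75  71  76]
 [122 121 120 131 160  71  71  68  66  75  69  72  75  73 173  74  73  71]
 [122 121 124 149 202 110  74  71  70  74  72  70  69  71 172  77  71  72]
 [120 121 119 171 174 121 117  70  74  75  71  70  66  74 165  77  75  73]
 [122 123 122 190 143 122 124  70  70  71  74  73  71  69 161  73  71  72]
 [120 122 119 208 106 125 126 123  72  66  71  71  73  71 158  75  74  73]
 [121 125 120 213 104 125 123 125 123 105  70  68  71  97 142  74  71  75]
 [123 122 123 215  90 122 122 124 123 129 124  67  70 125 108  72  70  73]
 [123 126 122 215 112 125 124 126 127 126 128 120  70 153  76  70  71  70]
 [120 126 123 218 121 124 121 127 126 128 124 125 
[... 281 characters left out ...]
22 222 221 222 222 222 130 128 128 127  81]
 [126 124 124 123 126 126 124 127 126 125 123 126 127 130 129 127 130 130]
 [123 126 124 126 125 124 126 131 126 126 126 127 129 129 129 129 128 130]
 [112  73 111 123 114 123 124 128 128 125 128 124 129 130 129 126 130 129]]
120 (((524.1048583984375, 236.73028564453125), (95.89116668701172, 92.23583984375), 84.8291015625), array([288., 117.]), array([351., 183.]))
140 (((525.35546875, 231.04519653320312), (82.33982849121094, 64.76604461669922), 82.1396713256836), array([295., 117.]), array([342., 175.]))
160 (((552.5548706054688, 222.1983642578125), (72.24710083007812, 5.81765604019165), 82.2090835571289), array([296., 117.]), array([301., 167.]))
```

```bash
python3 - <<'E'
from h import *
w=cv2.imread("pics/w7.png");g=w.min(2)
for t in(134,138,142):
    m=np.zeros(g.shape,np.uint8);m[107:178,292:347]=g[107:178,292:347]>t
    ys,xs=np.nonzero(cv2.medianBlur(m,1));p=plane("wrist",np.c_[xs,ys],.038)[:,:2].astype(np.float32)*1000
    print(t,len(xs),cv2.minAreaRect(p),xs.min(),xs.max(),ys.min(),ys.max())
# bay walls: top edges / orange rib in same view
h=cv2.cvtColor(w,cv2.COLOR_BGR2HSV);m=((h[...,0]>3)&(h[...,0]<20)&(h[...,1]>140)&(h[...,2]>150)).astype(np.uint8);m[:220]=0;m[260:]=0;m[:,:265]=0;m[:,365:]=0
print("rib",rect("wrist",m,.144))
# door frame dark bar right edge & outer right wall line
top=env.capture("top");hh=cv2.cvtColor(top,cv2.COLOR_BGR2HSV);mm=((hh[...,0]>3)&(hh[...,0]<20)&(hh[...,1]>140)&(hh[...,2]>70)).astype(np.uint8);mm[:,:190]=0;mm[:,240:]=0;mm[:140]=0;mm[200:]=0
print("ribtop",[ (cv2.minAreaRect(b),) for b in blobs(mm)])
E
```

```text
134 796 ((524.501220703125, 226.98594665527344), (90.64969635009766, 64.91181945800781), 81.6038818359375) 295 343 111 175
138 775 ((524.4735717773438, 227.00030517578125), (90.50640106201172, 64.91248321533203), 81.54476928710938) 295 342 111 175
142 746 ((524.2928466796875, 226.94564819335938), (90.33320617675781, 64.66357421875), 81.2231216430664) 295 342 111 175
rib (((535.9791259765625, 333.9420471191406), (14.762533187866211, 92.23257446289062), 84.0595932006836), array([278., 240.]), array([355., 252.]))
ribtop [(((219.5, 159.0), (6.0, 7.0), 90.0),)]
```

The nest ring measures 90.5 x 64.8 mm, against 90 x 64 expected. Its centre is at (0.5244, 0.2270) and the station is turned −8.4°. Next I look at the block.

>>> servo_tool:
  deltas:
    - {"gripper": 1, "translation": [32, 4.8, -1], "rot": [0, 0, 0]}
    - {"gripper": 1, "translation": [32, 4.8, -1], "rot": [0, 0, 0]}
    - {"gripper": 1, "translation": [32, 4.8, -1], "rot": [0, 0, 0]}
    - {"gripper": 1, "translation": [32, 4.8, -1], "rot": [0, 0, 0]}
    - {"gripper": 1, "translation": [32, 4.8, -1], "rot": [0, 0, 0]}
    - {"gripper": 1, "translation": [32, 4.8, -1], "rot": [0, 0, 0]}
    - {"gripper": 1, "translation": [32, 4.8, -1], "rot": [0, 0, 0]}
    - {"gripper": 1, "translation": [32, 4.8, -1], "rot": [0, 0, 0]}
    - {"gripper": 1, "translation": [32, 4.8, -1], "rot": [0, 0, 0]}
    - {"gripper": 1, "translation": [32, 4.8, -1], "rot": [0, 0, 0]}
    - {"gripper": 1, "translation": [0, 0, 0], "rot": [0, 0, 0]}
    - {"gripper": 1, "translation": [0, 0, 0], "rot": [0, 0, 0]}
    - {"gripper": 1, "translation": [0, 0, 0], "rot": [0, 0, 0]}

```text
clock: 14.9
ee_pos: [0.447, -0.0621, 0.2987]
tool_rot: [[-0.088, -0.996, -0.001], [-0.996, 0.088, 0.0], [-0.0, 0.001, -1.0]]
force: [-0.6, 0.8, 0.4]
opening: 1.0
grasp_force: 0.0
```

```bash
python3 - <<'E'
from h import *
w=env.capture("wrist");cv2.imwrite("pics/w8.png",w);s=env.sense();print(s["ee_pos"],s["tool_rot"],s["clock"])
g=w.min(2)
# dark holes
m=((g<110)).astype(np.uint8);m[200:]=0
for c in blobs(m,12):
    a=cv2.contourArea(c);(x,y),r=cv2.minEnclosingCircle(c)
    if a<200 and a/(np.pi*r*r)>.55: print("hole",round(x,1),round(y,1),a,plane("wrist",[[x,y]],.04)[0,:2])
q=[.447,-.155,.04,1];c=env.get_calibration("wrist");T=np.eye(4);T[:3,:3]=s["tool_rot"];T[:3,3]=s["ee_pos"];q=np.linalg.inv(T@c["mount"])@q;r=np.hypot(*q[:2]);th=np.arctan2(r,q[2]);px=q[:2]/r*th*310+[c["cx"],c["cy"]];print(px)
x,y=px.astype(int);print(g[y-60:y+60:5,x-60:x+60:5])
E
```

```text
[ 0.4472 -0.0617  0.2988] [[-0.0871 -0.9962 -0.001 ]
 [-0.9962  0.0871  0.0001]
 [ 0.      0.001  -1.    ]] 14.95
hole 252.5 132.5 191.0 [ 0.5446 -0.1124]
hole 247.8 110.2 88.5 [ 0.5478 -0.1459]
[316.3417  96.0743]
[[ 53  54  55 108 150 145 148 147 212 214 214 213 213 214 215 212 213 214
  213 214 212 213 214 214]
 [199  77  54  93 151 148 148 148 170 213 213 214 213 214 213 213 213 214
  212 214 213 212 214 212]
 [205 207  56  52 152 147 148 148 147 214 214 214 214 213 213 215 215 213
  212 214 213 213 213 214]
 [203 206  60  60 153 149 147 146 147 148 213 214 140 212 213 213 214 214
  215 213 214 213 214 214]
 [205 192  54  56 152 148 149 147 148 149 186 214 213 197 214 213 214 215
  215 214 213 214 215 215]
 [118 120  51  67 153 148 148 148 149 148 149 214 214 158 215 213 214 213
  214 213 214 215 214 215]
 [119  53  55  72 153 149 149 150 147 148 147 214 214 187 214 213 213 214
  214 213 215 214 212 213]
 [ 57  52  54  58 152 147 147 147 148 147 140 148 150 158 150 146 147 150
  151 149 214 214 214 213]
 [ 57  53  54 136 150 150 149 147 148 147 196 169 222 217 222 200 149 149
  1
[... 839 characters left out ...]
96 215 184 149 148 150 150 149 163 178 184 192 190 191 196 149 148
  148 150 149 150 148 150]
 [ 39 158 214 208 148 147 148 147 148 149 148 148 147 150 148 148 148 149
  150 149 148 150 147 149]
 [ 44 152 214 215 150 148 146 149 148 149 148 150 149 150 149 149 149 150
  148 149 150 149 150 148]
 [ 44 108 215 215 150 149 147 148 149 149 151 151 148 150 149 148 151 147
  148 150 149 148 149 147]
 [184 112 215 215 206 149 150 148 150 151 149 149 149 148 151 149 149 150
  149 147 148 148 150 149]
 [182 119 215 215 214 149 149 149 150 147 151 148 149 147 151 149 151 150
  149 149 149 151 149 150]
 [187 130 214 215 215 149 150 149 148 149 151 146 149 149 149 147 149 150
  149 150 150 148 149 148]]
```

```bash
cat > blk.py <<'E'
from h import *
def go(w,x0,y0,x1,y1,t=160,z=.04):
    g=w.min(2);m=np.zeros(g.shape,np.uint8);m[y0:y1,x0:x1]=g[y0:y1,x0:x1]>t
    m=cv2.morphologyEx(m,cv2.MORPH_CLOSE,np.ones((7,7)));b=max(blobs(m),key=cv2.contourArea)[:,0,:]
    p=plane("wrist",b,z)[:,:2].astype(np.float32)*1000;return cv2.minAreaRect(p),b.min(0),b.max(0)
E
python3 - <<'E'
from blk import *
w=cv2.imread("pics/w8.png")
for t in(158,165,172): print(t,go(w,294,60,349,128,t))
print(plane("wrist",[[318,98]],.04), env.sense()["ee_pos"])
E
```

```text
158 (((439.6191101074219, -164.2400360107422), (102.03385925292969, 58.626224517822266), 71.25440979003906), array([298,  60], dtype=int32), array([348, 123], dtype=int32))
165 (((438.921875, -164.0524139404297), (100.6754150390625, 59.10832214355469), 72.61048126220703), array([298,  60], dtype=int32), array([348, 123], dtype=int32))
172 (((437.3747863769531, -163.36526489257812), (97.82759094238281, 60.00474548339844), 76.02425384521484), array([299,  60], dtype=int32), array([348, 123], dtype=int32))
[[ 0.4449 -0.1522  0.04  ]] [ 0.4472 -0.0617  0.2988]
```

```bash
python3 - <<'E'
from blk import *
w=cv2.imread("pics/w8.png")
for t in(158,165): print(t,go(w,290,72,352,128,t))
g=w.min(2)
for r in range(68,128,3): print(r,''.join('#' if v>205 else 'o' if v>160 else '.' if v>140 else 'x' for v in g[r,290:352]))
E
```

```text
158 (((447.04571533203125, -153.47718811035156), (73.99427795410156, 50.5610237121582), 82.23357391357422), array([298,  72], dtype=int32), array([335, 123], dtype=int32))
165 (((446.2603759765625, -152.88189697265625), (72.50530242919922, 50.759334564208984), 80.53226470947266), array([298,  72], dtype=int32), array([335, 123], dtype=int32))
68 ..................o#############ooo##########oo.............oo
71 ..............x.x...............o.o...........................
74 ..............oooooooo##############oo....x...................
77 ..............oooo.xxx.o#####oo######ooooooooo................
80 ............oooo.xoooooooooooooooo.x..xxxooooox...............
83 ............ooooooooooooooooooooooooooooo.oooo................
86 ...........xoooooooooooo############oooooooo..................
89 ............ooooxxoooooo###########oooooooooo.................
92 ...........ooooxoooooooo###########ooo..oooo..................
95 ..........xooooooooooooooo######ooooooooooo...................
98 ...........oooooooooooooooo#########oooooooo..................
101 ..........oooo.oooooooooooooo######ooooooo....................
104 ..........oooooxooooooooooooo#oooooooooooo....................
107 ..........oooooooooooooooooooo#ooooo.ooooo....................
110 .........oooooooooooooooooooooooooooooooo.....................
113 ........ooooxxooooooooooooooooooooooooooox....................
116 .......xooooo.xxooxooooooooooxoooooo.oooo.....................
119 ........oooooooooooooooooooooooooooooooooo....................
122 ..............xxxxx.oooooooooooooooooooox.....................
125 ..............................................................
```

The block's top measures about 73 x 49 mm (true 72 x 46), with its centre at (0.4465, −0.153) and the same turn as the station. I align and descend.

>>> servo_tool:
  deltas:
    - {"gripper": 1, "translation": [22.8, -1.9, 0], "rot": [0, 0, 0]}
    - {"gripper": 1, "translation": [22.8, -1.9, 0], "rot": [0, 0, 0]}
    - {"gripper": 1, "translation": [22.8, -1.8, 0], "rot": [0, 0, 0]}
    - {"gripper": 1, "translation": [22.8, -1.8, 0], "rot": [0, 0, 0.06]}
    - {"gripper": 1, "translation": [0, 0, 25], "rot": [0, 0, 0]}
    - {"gripper": 1, "translation": [0, 0, 25], "rot": [0, 0, 0]}
    - {"gripper": 1, "translation": [0, 0, 25], "rot": [0, 0, 0]}
    - {"gripper": 1, "translation": [0, 0, 25], "rot": [0, 0, 0]}
    - {"gripper": 1, "translation": [0, 0, 25], "rot": [0, 0, 0]}
    - {"gripper": 1, "translation": [0, 0, 25], "rot": [0, 0, 0]}
    - {"gripper": 1, "translation": [0, 0, 25], "rot": [0, 0, 0]}
    - {"gripper": 1, "translation": [0, 0, 25], "rot": [0, 0, 0]}
    - {"gripper": 1, "translation": [0, 0, 0], "rot": [0, 0, 0]}
    - {"gripper": 1, "translation": [0, 0, 0], "rot": [0, 0, 0]}

```text
clock: 16.12
ee_pos: [0.4462, -0.1531, 0.0985]
tool_rot: [[-0.145, -0.989, -0.003], [-0.989, 0.145, -0.0], [0.001, 0.003, -1.0]]
force: [0.0, 0.3, 0.6]
opening: 1.002
grasp_force: 0.0
```

```bash
python3 - <<'E'
from h import *
w=env.capture("wrist");cv2.imwrite("pics/w9.png",w);s=env.sense();print(s["ee_pos"],s["tool_rot"],s["clock"],s["force"])
g=w.min(2)
for r in range(150,262,4): print(r,''.join('#' if v>205 else 'o' if v>160 else '.' if v>140 else 'x' for v in g[r,230:410:2]))
E
```

```text
[ 0.4474 -0.1533  0.0999] [[-0.1454 -0.9894  0.0002]
 [-0.9894  0.1454 -0.0006]
 [ 0.0006 -0.0003 -1.    ]] 16.1667 [0.8672 0.6422 0.5774]
150 xxxxxxx.....x.....................................o..............................o########
154 xxxxxxxx..........................xxxxxxxxxxxxxxxxx.xxxx.........................o#####oo.
158 xxxxxxxx..........................xxxxxxxxxxxxxxxxxxxxxxxxxx....................o####.....
162 xxxxxxx..........................ooooooooooooo######o.xxxxxxx....................o........
166 xxxxxxx..........................ooooooooooooo###############o............................
170 xxxxx............................ooooxooooooooo######ooo#####.............................
174 .........xx......................oooxxxxxxxooooooooxoooxx.ooo.............................
178 xxxxxxxxx........................ooooxxxxx.ooooooooxxxxxx.ooo.............................
182 xxoooo...........................ooooooooooooooooooooxxxooooo.............................
186 ######o..........................ooooooooooooooo#######o####o.............................
190 ######o
[... 998 characters left out ...]
ooo..............................xx
234 xxxxxxxxxoo.....................oooo.xxxoooooooooxxxxxoooo.........................xxxxxxx
238 xxxxxxxxxo#.....................oooooooooooooooooooooooooo.........................xxxxxxx
242 xxxxxxxxxx#o.....................................oooooooo..........................xxxxxxx
246 xxxxxxxxxx##....................................................................oo#xxxxxxx
250 xxxxxxxxxx##o..............................................................o#######xxxxxxx
254 xxxxxxxxxx###.........................................................o############xxxxxxx
258 xxxxxxxxxxx###.................................................o##################oxxxxxxx
```

```bash
python3 - <<'E'
from blk import *
w=cv2.imread("pics/w9.png")
for t in(158,164):
  m=go(w,280,158,362,250,t);print(t,m)
s=env.sense();R=s["tool_rot"]
for (x,y) in [m[0][0]]: d=np.r_[x/1000,y/1000,0]-np.r_[s["ee_pos"][:2],0];print("tool offset mm",R.T@d*1000)
g=w.min(2);hm=((g<150)).astype(np.uint8);hm[:165]=0;hm[242:]=0;hm[:,:296]=0;hm[:,:]=hm;hm[:,350:]=0
H=[cv2.minEnclosingCircle(c)[0] for c in blobs(hm,25)];print(len(H));
if len(H)==8:
    P=plane("wrist",H,.04);print(P[:,:2],P.mean(0))
E
```

```text
158 (((448.4870910644531, -152.7908477783203), (72.55838775634766, 46.79735565185547), 77.52579498291016), array([292, 160], dtype=int32), array([352, 243], dtype=int32))
164 (((448.4022521972656, -153.04721069335938), (71.48151397705078, 46.640281677246094), 78.13544464111328), array([293, 160], dtype=int32), array([352, 242], dtype=int32))
tool offset mm [-0.4416 -0.9469  0.    ]
9
```

The top now measures 72 x 46.7 mm, centred within 1 mm of the TCP and turned 3.7° further than the tool. I correct the turn, descend and grip.

>>> servo_tool:
  deltas:
    - {"gripper": 1, "translation": [-0.4, -0.9, 0], "rot": [0, 0, 0.064]}
    - {"gripper": 1, "translation": [0, 0, 20], "rot": [0, 0, 0]}
    - {"gripper": 1, "translation": [0, 0, 20], "rot": [0, 0, 0]}
    - {"gripper": 1, "translation": [0, 0, 20], "rot": [0, 0, 0]}
    - {"gripper": 1, "translation": [0, 0, 20], "rot": [0, 0, 0]}
    - {"gripper": 1, "translation": [0, 0, 8], "rot": [0, 0, 0]}
    - {"gripper": 1, "translation": [0, 0, 8], "rot": [0, 0, 0]}
    - {"gripper": 1, "translation": [0, 0, 7], "rot": [0, 0, 0]}
    - {"gripper": 1, "translation": [0, 0, 0], "rot": [0, 0, 0]}
    - {"gripper": 1, "translation": [0, 0, 0], "rot": [0, 0, 0]}

```text
clock: 17.0
ee_pos: [0.448, -0.1536, -0.003]
tool_rot: [[-0.21, -0.978, 0.001], [-0.978, 0.21, -0.0], [-0.0, -0.001, -1.0]]
force: [0.1, -0.2, 0.5]
opening: 1.001
grasp_force: 0.0
```

>>> servo_tool:
  deltas:
    - {"gripper": -1, "translation": [0, 0, 0], "rot": [0, 0, 0]}
    - {"gripper": -1, "translation": [0, 0, 0], "rot": [0, 0, 0]}
    - {"gripper": -1, "translation": [0, 0, 0], "rot": [0, 0, 0]}
    - {"gripper": -1, "translation": [0, 0, 0], "rot": [0, 0, 0]}
    - {"gripper": -1, "translation": [0, 0, 0], "rot": [0, 0, 0]}
    - {"gripper": -1, "translation": [0, 0, 0], "rot": [0, 0, 0]}
    - {"gripper": -1, "translation": [0, 0, 0], "rot": [0, 0, 0]}
    - {"gripper": -1, "translation": [0, 0, 0], "rot": [0, 0, 0]}
  grip_force: 30

```text
clock: 17.67
ee_pos: [0.4469, -0.1536, -0.0037]
tool_rot: [[-0.211, -0.978, -0.001], [-0.978, 0.211, 0.0], [0.0, 0.001, -1.0]]
force: [0.2, 0.8, 1.0]
opening: 0.525
grasp_force: 30.0
```

The grip holds (opening 45.7 mm). I lift.

>>> servo_tool:
  deltas:
    - {"gripper": -1, "translation": [0, 0, -8], "rot": [0, 0, 0]}
    - {"gripper": -1, "translation": [0, 0, -16], "rot": [0, 0, 0]}
    - {"gripper": -1, "translation": [0, 0, -25], "rot": [0, 0, 0]}
    - {"gripper": -1, "translation": [0, 0, -25], "rot": [0, 0, 0]}
    - {"gripper": -1, "translation": [0, 0, -25], "rot": [0, 0, 0]}
    - {"gripper": -1, "translation": [0, 0, -25], "rot": [0, 0, 0]}
    - {"gripper": -1, "translation": [0, 0, -25], "rot": [0, 0, 0]}
    - {"gripper": -1, "translation": [0, 0, -25], "rot": [0, 0, 0]}
    - {"gripper": -1, "translation": [0, 0, -16], "rot": [0, 0, 0]}
    - {"gripper": -1, "translation": [0, 0, 0], "rot": [0, 0, 0]}
    - {"gripper": -1, "translation": [0, 0, 0], "rot": [0, 0, 0]}

```text
clock: 18.58
ee_pos: [0.4467, -0.1532, 0.1861]
tool_rot: [[-0.211, -0.977, 0.0], [-0.977, 0.211, 0.001], [-0.001, 0.0, -1.0]]
force: [-0.2, -1.4, -5.8]
opening: 0.52
grasp_force: 30.0
```

```bash
python3 - <<'E'
from h import *
w=env.capture("wrist");cv2.imwrite("pics/w10.png",w);s=env.sense();print(s["ee_pos"],s["tool_rot"],s["clock"],s["force"],s["grasp_force"],s["opening"])
g=w.min(2)
for r in range(130,262,4): print(r,''.join('#' if v>205 else 'o' if v>160 else '.' if v>140 else 'x' for v in g[r,230:410:2]))
E
```

```text
[ 0.4458 -0.1532  0.1849] [[-0.2111 -0.9775 -0.0028]
 [-0.9775  0.2111  0.0013]
 [-0.0007  0.003  -1.    ]] 18.6333 [-0.5705  0.2163 -5.4835] 29.99434322118759 0.5268988220902946
130 oooo####.xxxxxx................................o...................o###########.....xxxxxx
134 #######o.xxxxxx....x............................o....oo............o#######.........xxxxxx
138 oooo#o.xxxxxxxxx................................oo.................o#oo.............xxxxxx
142 xx..xxxxxxxxxxxx.....................................................................xxxxx
146 xxxxxxxxxxxxxxxxx..x.................................o######oo.......................xxxxx
150 xxxxxxxxxxxxxxxxx............................##########o.............................xxxxx
154 xxxxxxxxxxxxxxxx.............................o###ooo..................................xxxx
158 xxxxxxxxxxxxxxx...............................o.......................................xxxx
162 xxxxxxxxxx......xx....................................................................xxxx
166 xxxxxxxxxxxxxx................................................
[... 1513 characters left out ...]
xxxxxxxo#ooooo##ooo################
234 oooooxxxxxxxxx.xx.xxxxxxxooooooooooooooooooooooooooooooooo####oooooooxxxxxx###############
238 ooooooooooooooo.xxxxxxxxxoooooooooooooooooooooooooooooooooo####oooooxxxxxxx.##############
242 ooooooooooooooooxxxxxxxxxooooooo.xxxx.oooooooooooooooooo.xx.o##oooooxxxxxxxx.#############
246 ooooooooooooooo.xxxxxxxxxoooooxxxxxxxxxxoooooooooooooxxxxxxxxxx#ooooxxxxxxxxxo############
250 xxxx.oooooooooxxxxxxxxxxxoooooxxxxxxxxxxoooooooooooooxxxxxxxxxxoooooxxxxxxxxxxx#########ox
254 xxxxxooooooo.xxxxxxxxxxxxoooooxxxxxxxxxxoooooooooooooxxxxxxxxxxoooooxxxxxxxxxxxx.#######xx
258 xxxxxooooooxxxxxxxxxxxxxxoooooooxxxxxxxooooooooooooooo.xxxxxxo#oooooxxxxxxxxxxxxxxo#####xx
```

The block's front edge in the grip sits at tool x ≈ +35.5 mm (36 expected), so it is centred and square. I carry it past the nest for a second look at the nest.

>>> servo_tool:
  deltas:
    - {"gripper": -1, "translation": [0, 0, -5], "rot": [0, 0, -0.064]}
    - {"gripper": -1, "translation": [-10, -1, -1], "rot": [0, 0, 0]}
    - {"gripper": -1, "translation": [-20, -1, -1], "rot": [0, 0, 0]}
    - {"gripper": -1, "translation": [-30, -1, -1], "rot": [0, 0, 0]}
    - {"gripper": -1, "translation": [-30, -1, 0], "rot": [0, 0, 0]}
    - {"gripper": -1, "translation": [-30, -1, 0], "rot": [0, 0, 0]}
    - {"gripper": -1, "translation": [-30, -1, 0], "rot": [0, 0, 0]}
    - {"gripper": -1, "translation": [-30, -1, 0], "rot": [0, 0, 0]}
    - {"gripper": -1, "translation": [-30, -1, 0], "rot": [0, 0, 0]}
    - {"gripper": -1, "translation": [-30, -1, 0], "rot": [0, 0, 0]}
    - {"gripper": -1, "translation": [-30, -1, 0], "rot": [0, 0, 0]}
    - {"gripper": -1, "translation": [-30, -1, 0], "rot": [0, 0, 0]}
    - {"gripper": -1, "translation": [-30, -1, 0], "rot": [0, 0, 0]}
    - {"gripper": -1, "translation": [-30, -1, 0], "rot": [0, 0, 0]}
    - {"gripper": -1, "translation": [-30, -1, 0], "rot": [0, 0, 0]}
    - {"gripper": -1, "translation": [-30, -1, 0], "rot": [0, 0, 0]}
    - {"gripper": -1, "translation": [-20, -1, 0], "rot": [0, 0, 0]}
    - {"gripper": -1, "translation": [-10, -1, 0], "rot": [0, 0, 0]}
    - {"gripper": -1, "translation": [0, 0, 0], "rot": [0, 0, 0]}
    - {"gripper": -1, "translation": [0, 0, 0], "rot": [0, 0, 0]}

```text
clock: 20.3
ee_pos: [0.5294, 0.2887, 0.1924]
tool_rot: [[-0.148, -0.989, -0.003], [-0.989, 0.148, -0.003], [0.003, 0.003, -1.0]]
force: [-0.8, -0.2, -5.5]
opening: 0.522
grasp_force: 30.0
```

```bash
python3 - <<'E'
from h import *
w=env.capture("wrist");cv2.imwrite("pics/w11.png",w);s=env.sense();print(s["ee_pos"],s["tool_rot"],s["clock"],s["grasp_force"])
c=env.get_calibration("wrist");T=np.eye(4);T[:3,:3]=s["tool_rot"];T[:3,3]=s["ee_pos"];T=np.linalg.inv(T@c["mount"])
q=T@[.5244,.227,.038,1];r=np.hypot(*q[:2]);px=q[:2]/r*np.arctan2(r,q[2])*310+[c["cx"],c["cy"]];print(px)
g=w.min(2);x,y=px.astype(int)
for r in range(y-60,y+60,4): print(r,' '.join('%3d'%v for v in g[r,x-48:x+48:3]))
E
```

```text
[0.5295 0.2881 0.1929] [[-0.1481 -0.989  -0.0027]
 [-0.989   0.1481 -0.0022]
 [ 0.0025  0.0023 -1.    ]] 20.35 29.994411170482635
[318.2452 122.6897]
62  73  75  79  76  75  71  74  78  77  73  76  76 108 119 121 122 120 121 124 119 125 126 124 125 124 126 128 124 126 128 124 126
66  73  76  77  79  76  71  75  77  80  78  79  74  74  76 123 120 121 126 124 122 125 122 121 125 121 124 126 125 126 129 125 123
70  74  74  79  79  75  75  75  77  77  77  77  78  76  72  75  83 120 125 123 121 122 121 124 128 124 125 129 126 124 124 122 127
74  74  77  74  76  77  75  73  81  74  77  75  76  76  78  81  75  77  95 122 121 128 122 123 124 123 123 128 126 125 129 123 126
78  72  75  75  79  74  77  77  74  75  74  72  76  77  73  78  75  76  79  74 114 124 122 122 127 123 122 127 126 124 128 124 125
82  76  77  76  79  75  74  75  74  78  85  84  91  92  93  98  99  98  99  98  98  99 100 111 135 120 113 128 125 127 118 123 122
86  74  76  78  76  78  72  80  79 144 172 171 172 174 175 173 171 170 171 172 172 172 174 174 222 140 125 121  76  79  77  78  78
90  72  71  73  74  75  73  97 14
[... 2299 characters left out ...]
 146 147  88  83  70  73  65  76  72  73
162 122 121 125 124  75  71  71 157 138 157 155 153 154 156 154 155 154 154 156 152 154 154 155 155 155 148  74  72  69  74  75  73
166 124 122 123 119  68  70  71  71  69  71  71  75  72  74  75  70  72  70  72  73  74  71  77  75  76  73  72  71  71  74  72  71
170 123 119 125 121 108  74  72  72  69  73  71  72  73  73  72  74  72  74 110 111  73  67  73  70  69  71  73  71  70  72  72  73
174 124 123 123 121 127 117 116 124  83 122 122 111  80 129 127 108  81 125 127 130 132 122  73  71  71  69  69  75  74  71  72  76
178 114  71 121 120 107  71 119 124  90  75 119 120  87  73 126 123  89  71 120 121  76  99 128  71  73  74  70  73  72  68  72  73
```

```bash
python3 - <<'E'
from h import *
w=cv2.imread("pics/w11.png");g=w.min(2);s=env.sense()
for t in(134,140):
    m=np.zeros(g.shape,np.uint8);m[80:168,284:352]=g[80:168,284:352]>t
    n,l,st,_=cv2.connectedComponentsWithStats(m);m=np.isin(l,[i for i in range(1,n) if st[i,4]>20])
    ys,xs=np.nonzero(m);p=plane("wrist",np.c_[xs,ys],.038)[:,:2].astype(np.float32)*1000
    r=cv2.minAreaRect(p);print(t,r,xs.min(),xs.max(),ys.min(),ys.max())
    d=np.r_[np.array(r[0])/1000,0]-np.r_[s["ee_pos"][:2],0];print("tool mm",s["tool_rot"].T@d*1000)
E
```

```text
134 ((524.7869262695312, 226.30003356933594), (89.6301498413086, 63.40116882324219), 81.2166748046875) 289 347 82 162
tool mm [61.8198 -4.4613  0.1457]
140 ((524.8428955078125, 226.79714965820312), (88.60348510742188, 63.42390823364258), 81.28655242919922) 289 347 83 162
tool mm [61.3199 -4.443   0.1445]
```

Both nest fits agree to within 0.6 mm. I go over the nest and descend part way.

>>> servo_tool:
  deltas:
    - {"gripper": -1, "translation": [11.8, -1, 0], "rot": [0, 0, 0]}
    - {"gripper": -1, "translation": [20, -1.4, 0], "rot": [0, 0, 0]}
    - {"gripper": -1, "translation": [20, -1, 0], "rot": [0, 0, 0]}
    - {"gripper": -1, "translation": [10, -1, 0], "rot": [0, 0, 0]}
    - {"gripper": -1, "translation": [0, 0, 0], "rot": [0, 0, 0]}
    - {"gripper": -1, "translation": [0, 0, 12], "rot": [0, 0, 0]}
    - {"gripper": -1, "translation": [0, 0, 20], "rot": [0, 0, 0]}
    - {"gripper": -1, "translation": [0, 0, 20], "rot": [0, 0, 0]}
    - {"gripper": -1, "translation": [0, 0, 20], "rot": [0, 0, 0]}
    - {"gripper": -1, "translation": [0, 0, 20], "rot": [0, 0, 0]}
    - {"gripper": -1, "translation": [0, 0, 20], "rot": [0, 0, 0]}
    - {"gripper": -1, "translation": [0, 0, 12], "rot": [0, 0, 0]}
    - {"gripper": -1, "translation": [0, 0, 6], "rot": [0, 0, 0]}
    - {"gripper": -1, "translation": [0, 0, 0], "rot": [0, 0, 0]}
    - {"gripper": -1, "translation": [0, 0, 0], "rot": [0, 0, 0]}
    - {"gripper": -1, "translation": [0, 0, 0], "rot": [0, 0, 0]}

```text
clock: 21.68
ee_pos: [0.5267, 0.2278, 0.0657]
tool_rot: [[-0.147, -0.989, 0.002], [-0.989, 0.147, 0.001], [-0.002, -0.002, -1.0]]
force: [-0.0, -0.5, -4.5]
opening: 0.529
grasp_force: 30.0
```

```bash
python3 - <<'E'
from h import *
w=env.capture("wrist");cv2.imwrite("pics/w12.png",w);s=env.sense();print(s["ee_pos"],s["tool_rot"],s["force"],s["clock"])
d=np.array([.5247,.2267,0])-np.r_[s["ee_pos"][:2],0];print("left (tool mm)",s["tool_rot"].T@d*1000)
E
```

```text
[0.5267 0.2277 0.0657] [[-0.1473 -0.9891  0.0024]
 [-0.9891  0.1473  0.0016]
 [-0.0019 -0.0022 -1.    ]] [-0.8174  0.2847 -4.358 ] 21.7333
left (tool mm) [ 1.3263  1.7872 -0.0064]
```

>>> servo_tool:
  deltas:
    - {"gripper": -1, "translation": [1, 1.2, 0], "rot": [0, 0, 0]}
    - {"gripper": -1, "translation": [0, 0, 6], "rot": [0, 0, 0]}
    - {"gripper": -1, "translation": [0, 0, 0], "rot": [0, 0, 0]}

```text
clock: 21.98
ee_pos: [0.5237, 0.2261, 0.0578]
tool_rot: [[-0.148, -0.989, -0.001], [-0.989, 0.148, -0.0], [0.0, 0.001, -1.0]]
force: [-0.4, -0.8, -4.9]
opening: 0.526
grasp_force: 30.0
```

>>> servo_tool:
  deltas:
    - {"gripper": -1, "translation": [0, 0, 6], "rot": [0, 0, 0]}
    - {"gripper": -1, "translation": [0, 0, 0], "rot": [0, 0, 0]}

```text
clock: 22.15
ee_pos: [0.5236, 0.226, 0.0511]
tool_rot: [[-0.148, -0.989, -0.002], [-0.989, 0.148, -0.001], [0.001, 0.002, -1.0]]
force: [0.5, -0.3, -4.0]
opening: 0.522
grasp_force: 30.0
```

```bash
python3 - <<'E'
from h import *
P=[]
for i in range(4): env.capture("wrist"); P.append(env.sense()["ee_pos"])
P=np.array(P);print(P);s=env.sense()
d=np.array([.5247,.2267,0])-np.r_[P.mean(0)[:2],0];print("left (tool mm)",s["tool_rot"].T@d*1000,s["tool_rot"][:,0],s["force"])
E
```

```text
[[0.5238 0.226  0.0515]
 [0.5241 0.2262 0.0519]
 [0.5244 0.2264 0.0521]
 [0.5245 0.2265 0.0523]]
left (tool mm) [-0.5132 -0.4413  0.    ] [-0.1473 -0.9891  0.0001] [-0.7745 -0.8175 -4.7093]
```

>>> servo_tool:
  deltas:
    - {"gripper": -1, "translation": [0, 0, 3], "rot": [0, 0, 0]}
    - {"gripper": -1, "translation": [0, 0, 4], "rot": [0, 0, 0]}
    - {"gripper": -1, "translation": [0, 0, 4], "rot": [0, 0, 0]}
    - {"gripper": -1, "translation": [0, 0, 3], "rot": [0, 0, 0]}
    - {"gripper": -1, "translation": [0, 0, 2], "rot": [0, 0, 0]}
    - {"gripper": -1, "translation": [0, 0, 0], "rot": [0, 0, 0]}

```text
clock: 22.85
ee_pos: [0.524, 0.2261, 0.0356]
tool_rot: [[-0.148, -0.989, -0.001], [-0.989, 0.148, -0.001], [0.001, 0.001, -1.0]]
force: [0.4, -0.5, -4.7]
opening: 0.522
grasp_force: 30.0
```

>>> servo_tool:
  deltas:
    - {"gripper": -1, "translation": [0, 0, 2], "rot": [0, 0, 0]}
    - {"gripper": -1, "translation": [0, 0, 2], "rot": [0, 0, 0]}
    - {"gripper": -1, "translation": [0, 0, 2], "rot": [0, 0, 0]}
    - {"gripper": -1, "translation": [0, 0, 0], "rot": [0, 0, 0]}

```text
clock: 23.18
ee_pos: [0.5241, 0.2262, 0.0299]
tool_rot: [[-0.148, -0.989, -0.001], [-0.989, 0.148, -0.0], [0.0, 0.001, -1.0]]
force: [0.1, -0.0, -5.6]
opening: 0.524
grasp_force: 30.0
```

>>> servo_tool:
  deltas:
    - {"gripper": -1, "translation": [0, 0, 1], "rot": [0, 0, 0]}
    - {"gripper": -1, "translation": [0, 0, 1], "rot": [0, 0, 0]}
    - {"gripper": -1, "translation": [0, 0, 0], "rot": [0, 0, 0]}

```text
clock: 23.43
ee_pos: [0.5243, 0.2263, 0.0282]
tool_rot: [[-0.148, -0.989, -0.0], [-0.989, 0.148, -0.0], [0.0, 0.0, -1.0]]
force: [-0.6, 0.1, -4.0]
opening: 0.524
grasp_force: 30.0
```

>>> servo_tool:
  deltas:
    - {"gripper": -1, "translation": [0, 0, 1], "rot": [0, 0, 0]}
    - {"gripper": -1, "translation": [0, 0, 0.5], "rot": [0, 0, 0]}
    - {"gripper": -1, "translation": [0, 0, 0], "rot": [0, 0, 0]}

```text
clock: 23.68
ee_pos: [0.5243, 0.2263, 0.0267]
tool_rot: [[-0.147, -0.989, -0.0], [-0.989, 0.147, -0.0], [0.0, 0.0, -1.0]]
force: [-0.1, -0.4, -4.5]
opening: 0.527
grasp_force: 30.0
```

>>> servo_tool:
  deltas:
    - {"gripper": -1, "translation": [0, 0, 0.5], "rot": [0, 0, 0]}
    - {"gripper": -1, "translation": [0, 0, 0.5], "rot": [0, 0, 0]}
    - {"gripper": -1, "translation": [0, 0, 0], "rot": [0, 0, 0]}

```text
clock: 23.93
ee_pos: [0.5245, 0.2264, 0.0264]
tool_rot: [[-0.147, -0.989, 0.0], [-0.989, 0.147, 0.0], [-0.0, -0.0, -1.0]]
force: [-0.5, -0.1, -0.6]
opening: 0.528
grasp_force: 30.0
```

The floor has taken the block's weight. I release gently.

>>> servo_tool:
  deltas:
    - {"gripper": 0.15, "translation": [0, 0, 0], "rot": [0, 0, 0]}
    - {"gripper": 0.3, "translation": [0, 0, 0], "rot": [0, 0, 0]}
    - {"gripper": 0.5, "translation": [0, 0, 0], "rot": [0, 0, 0]}
    - {"gripper": 0.5, "translation": [0, 0, 0], "rot": [0, 0, 0]}
    - {"gripper": 0.5, "translation": [0, 0, 0], "rot": [0, 0, 0]}
    - {"gripper": 0.5, "translation": [0, 0, 0], "rot": [0, 0, 0]}

```text
clock: 24.43
ee_pos: [0.5245, 0.2265, 0.026]
tool_rot: [[-0.147, -0.989, 0.0], [-0.989, 0.147, 0.0], [-0.0, -0.0, -1.0]]
force: [1.0, -0.0, 0.1]
opening: 0.738
grasp_force: 0.0
```

>>> servo_tool:
  deltas:
    - {"gripper": 0.5, "translation": [0, 0, -5], "rot": [0, 0, 0]}
    - {"gripper": 0.5, "translation": [0, 0, -15], "rot": [0, 0, 0]}
    - {"gripper": 0.5, "translation": [0, 0, -25], "rot": [0, 0, 0]}
    - {"gripper": 0.5, "translation": [0, 0, -30], "rot": [0, 0, 0]}
    - {"gripper": 0.5, "translation": [0, 0, -30], "rot": [0, 0, 0]}
    - {"gripper": 0.5, "translation": [0, 0, -30], "rot": [0, 0, 0]}
    - {"gripper": 0.5, "translation": [-12, 0, 0], "rot": [0, 0, 0]}
    - {"gripper": 0.5, "translation": [-25, 0, 0], "rot": [0, 0, 0]}
    - {"gripper": 0.5, "translation": [-25, 0, 0], "rot": [0, 0, 0]}
    - {"gripper": 0.5, "translation": [0, 0, 0], "rot": [0, 0, 0]}
    - {"gripper": 0.5, "translation": [0, 0, 0], "rot": [0, 0, 0]}
    - {"gripper": 0.5, "translation": [0, 0, 0], "rot": [0, 0, 0]}

```text
clock: 25.43
ee_pos: [0.5332, 0.2874, 0.1606]
tool_rot: [[-0.147, -0.989, -0.001], [-0.989, 0.147, -0.001], [0.001, 0.001, -1.0]]
force: [0.1, 0.1, -0.5]
opening: 0.752
grasp_force: 0.0
```

```bash
python3 - <<'E'
from blk import *
w=env.capture("wrist");cv2.imwrite("pics/w13.png",w);s=env.sense();print(s["ee_pos"],s["tool_rot"],s["clock"])
c=env.get_calibration("wrist");T=np.eye(4);T[:3,:3]=s["tool_rot"];T[:3,3]=s["ee_pos"];T=np.linalg.inv(T@c["mount"])
q=T@[.5247,.2267,.07,1];r=np.hypot(*q[:2]);px=q[:2]/r*np.arctan2(r,q[2])*310+[c["cx"],c["cy"]];print(px)
g=w.min(2);x,y=px.astype(int)
for r in range(y-64,y+68,5): print(r,' '.join('%3d'%v for v in g[r,x-54:x+54:4]))
E
```

```text
[0.5332 0.2871 0.1607] [[-0.1477 -0.989  -0.0005]
 [-0.989   0.1477 -0.0005]
 [ 0.0006  0.0004 -1.    ]] 25.4833
[321.6305 126.8142]
62  73  73  79  75  78  75  78  75  79  75  99 118 123 120 122 125 122 124 121 125 126 120 127 130 126 128 124
67  75  75  76  79  76  78  75  77  77  78  78  77 124 121 124 124 121 123 123 129 126 124 129 126 124 126 121
72  76  77  73  80  73  75  78  78  77  78  80  73  78 119 123 125 120 125 123 127 125 122 128 127 123 127 123
77  71  78  76  77  79  77  79  76  74  75  75  71  80  78  79 106 121 125 124 125 126 121 127 127 124 127 125
82  74  74  77  78  78  77 166 148 166 168 169 170 171 171 172 172 182 173 173 223 218 222 122 126 125 126 124
87  76  74  73  77  77  74  80  88 138 140 135 134 133 134 131 128 129 127 154 150 122 126 123 122 118 129 120
92  76  73  73  79  72  76 178 137 195 197 195 199 197 196 198 197 199 198 195 194 202 179  71  77  69  75  73
97  76  72  79  77  76  76 175 134 194 130 196 198 198 196 196 195 193 195 102 196 165 178  79  76  75  78  79
102  75  72  76  72  74  72 169 139 194 102 197 194 193 195 193 194 193 193 162
[... 1348 characters left out ...]
  61 113  75  76  72  68  72
167 122 120 125 123 125 125 156 186 223 223 222 223 189 166 167 167 166 164 165 167 106  97  73  74  71  72  67
172 123 122 123 122 127 123 125 123 125 122 129 127 134 129  72  73  72  73  71  71  71  75  71  69  75  71  69
177 123 123 122 123 125 124 125 124 127 124 127 126 132 127  94  70  72  69  69  75  72  71  68  74  71  76  72
182 121 122 122 123 125 125 126 122 127 122 125 128 130 128 131 128 105  73  67  72  70  72  72  71  71  75  66
187  77  74  75  68  76  74  71  69  73  70  70  70  76  69  74  73  71  71  68  72  73  74  72  71  72  67  67
192  71  76  75  72  71  70  71  72  71  71  70  70  71  70  74  70  66  71  69  70  73  72  74  70  69  73  73
```

```bash
python3 - <<'E'
from blk import *
w=cv2.imread("pics/w13.png")
print(go(w,296,89,346,166,182,.07))
s=env.sense()
# rib left face target: station frame -> world, psi
psi=np.radians(-8.6);R=np.array([[np.cos(psi),-np.sin(psi)],[np.sin(psi),np.cos(psi)]])
N=np.array([.5247,.2267])
f=lambda x,y:N+R@np.array([x+.004,y+.090])
for nm,p in(("rib open",f(-.005,.0205)),("rib left face open",f(-.005,.0275)),("rib shut",f(-.005,-.1515)),("finger start",f(-.005,.060)),("finger end",f(-.005,-.1445+.0095))):
    print(nm,p,"tool mm",s["tool_rot"][:2,:2].T@(p-s["ee_pos"][:2])*1000)
E
```

```text
(((525.3228759765625, 226.93447875976562), (69.26683044433594, 43.993934631347656), 81.45297241210938), array([297,  89], dtype=int32), array([345, 165], dtype=int32))
rib open [0.5402 0.3361] tool mm [-49.496    0.3046]
rib left face open [0.5413 0.343 ] tool mm [-56.496    0.2916]
rib shut [0.5145 0.166 ] tool mm [122.5037   0.6224]
finger start [0.5461 0.3752] tool mm [-88.9959   0.2316]
finger end [0.517  0.1824] tool mm [106.0037   0.5919]
```

The block sits centred in the nest, 0.6 mm off and square. I move to the left face of the rib and shut the door.

>>> servo_tool:
  deltas:
    - {"gripper": -1, "translation": [-15, 0, 0], "rot": [0, 0, 0]}
    - {"gripper": -1, "translation": [-25, 0, 0], "rot": [0, 0, 0]}
    - {"gripper": -1, "translation": [-25, 0, 0], "rot": [0, 0, 0]}
    - {"gripper": -1, "translation": [-16, 0, 0], "rot": [0, 0, 0]}
    - {"gripper": -1, "translation": [-8, 0, 0], "rot": [0, 0, 0]}
    - {"gripper": -1, "translation": [0, 0, 0], "rot": [0, 0, 0]}
    - {"gripper": -1, "translation": [0, 0, 0], "rot": [0, 0, 0]}
    - {"gripper": -1, "translation": [0, 0, 0], "rot": [0, 0, 0]}
    - {"gripper": -1, "translation": [0, 0, 20], "rot": [0, 0, 0]}
    - {"gripper": -1, "translation": [0, 0, 20], "rot": [0, 0, 0]}
    - {"gripper": -1, "translation": [0, 0, 14], "rot": [0, 0, 0]}
    - {"gripper": -1, "translation": [0, 0, 8], "rot": [0, 0, 0]}
    - {"gripper": -1, "translation": [0, 0, 4], "rot": [0, 0, 0]}
    - {"gripper": -1, "translation": [0, 0, 0], "rot": [0, 0, 0]}
    - {"gripper": -1, "translation": [0, 0, 0], "rot": [0, 0, 0]}

```text
clock: 26.73
ee_pos: [0.5472, 0.3757, 0.0958]
tool_rot: [[-0.148, -0.989, 0.001], [-0.989, 0.148, 0.001], [-0.001, -0.001, -1.0]]
force: [-0.5, 0.2, 0.6]
opening: 0.008
grasp_force: 0.0
```

>>> servo_tool:
  deltas:
    - {"gripper": -1, "translation": [5, 0, 0], "rot": [0, 0, 0]}
    - {"gripper": -1, "translation": [5, 0, 0], "rot": [0, 0, 0]}
    - {"gripper": -1, "translation": [5, 0, 0], "rot": [0, 0, 0]}
    - {"gripper": -1, "translation": [4, 0, 0], "rot": [0, 0, 0]}
    - {"gripper": -1, "translation": [4, 0, 0], "rot": [0, 0, 0]}
    - {"gripper": -1, "translation": [5, 0, 0], "rot": [0, 0, 0]}
    - {"gripper": -1, "translation": [7, 0, 0], "rot": [0, 0, 0]}
    - {"gripper": -1, "translation": [10, 0, 0], "rot": [0, 0, 0]}
    - {"gripper": -1, "translation": [10, 0, 0], "rot": [0, 0, 0]}

```text
clock: 27.48
ee_pos: [0.5387, 0.3211, 0.0953]
tool_rot: [[-0.147, -0.989, 0.001], [-0.989, 0.147, 0.001], [-0.001, -0.001, -1.0]]
force: [0.3, 2.5, 1.1]
opening: 0.006
grasp_force: 1.4
```

>>> servo_tool:
  deltas:
    - {"gripper": -1, "translation": [10, 0, 0], "rot": [0, 0, 0]}
    - {"gripper": -1, "translation": [10, 0, 0], "rot": [0, 0, 0]}
    - {"gripper": -1, "translation": [10, 0, 0], "rot": [0, 0, 0]}
    - {"gripper": -1, "translation": [10, 0, 0], "rot": [0, 0, 0]}
    - {"gripper": -1, "translation": [10, 0, 0], "rot": [0, 0, 0]}
    - {"gripper": -1, "translation": [10, 0, 0], "rot": [0, 0, 0]}
    - {"gripper": -1, "translation": [10, 0, 0], "rot": [0, 0, 0]}
    - {"gripper": -1, "translation": [10, 0, 0], "rot": [0, 0, 0]}
    - {"gripper": -1, "translation": [10, 0, 0], "rot": [0, 0, 0]}
    - {"gripper": -1, "translation": [10, 0, 0], "rot": [0, 0, 0]}
    - {"gripper": -1, "translation": [8, 0, 0], "rot": [0, 0, 0]}
    - {"gripper": -1, "translation": [6, 0, 0], "rot": [0, 0, 0]}
    - {"gripper": -1, "translation": [4, 0, 0], "rot": [0, 0, 0]}
    - {"gripper": -1, "translation": [4, 0, 0], "rot": [0, 0, 0]}

```text
clock: 28.65
ee_pos: [0.5203, 0.2001, 0.0947]
tool_rot: [[-0.148, -0.989, -0.001], [-0.989, 0.148, -0.0], [0.0, 0.001, -1.0]]
force: [0.9, 2.0, 0.9]
opening: 0.004
grasp_force: 1.1
```

>>> servo_tool:
  deltas:
    - {"gripper": -1, "translation": [3, 0, 0], "rot": [0, 0, 0]}
    - {"gripper": -1, "translation": [3, 0, 0], "rot": [0, 0, 0]}
    - {"gripper": -1, "translation": [3, 0, 0], "rot": [0, 0, 0]}

```text
clock: 28.9
ee_pos: [0.519, 0.1916, 0.0947]
tool_rot: [[-0.147, -0.989, -0.0], [-0.989, 0.147, -0.0], [0.0, 0.0, -1.0]]
force: [0.4, 1.5, 1.7]
opening: 0.003
grasp_force: 1.1
```

>>> servo_tool:
  deltas:
    - {"gripper": -1, "translation": [3, 0, 0], "rot": [0, 0, 0]}
    - {"gripper": -1, "translation": [3, 0, 0], "rot": [0, 0, 0]}
    - {"gripper": -1, "translation": [3, 0, 0], "rot": [0, 0, 0]}

```text
clock: 29.15
ee_pos: [0.5182, 0.1851, 0.0948]
tool_rot: [[-0.148, -0.989, 0.002], [-0.989, 0.148, 0.005], [-0.005, -0.001, -1.0]]
force: [-3.7, 16.0, -0.5]
opening: 0.004
grasp_force: 8.2
```

>>> servo_tool:
  deltas:
    - {"gripper": -1, "translation": [3, 0, 0], "rot": [0, 0, 0]}
    - {"gripper": -1, "translation": [3, 0, 0], "rot": [0, 0, 0]}

```text
clock: 29.32
ee_pos: [0.5185, 0.1852, 0.095]
tool_rot: [[-0.149, -0.989, 0.007], [-0.989, 0.149, 0.015], [-0.016, -0.004, -1.0]]
force: [-6.2, 34.1, -3.3]
opening: 0.003
grasp_force: 16.3
```

>>> servo_tool:
  deltas:
    - {"gripper": -1, "translation": [2, 0, 0], "rot": [0, 0, 0]}
    - {"gripper": -1, "translation": [2, 0, 0], "rot": [0, 0, 0]}

```text
clock: 29.48
ee_pos: [0.5187, 0.1852, 0.095]
tool_rot: [[-0.148, -0.989, 0.01], [-0.989, 0.148, 0.021], [-0.023, -0.006, -1.0]]
force: [-8.6, 42.4, -5.2]
opening: 0.005
grasp_force: 20.3
```

The travel between the two stops matches the full 172 mm, so the door is shut. I retreat and check.

>>> servo_tool:
  deltas:
    - {"gripper": -1, "translation": [-10, 0, 0], "rot": [0, 0, 0]}
    - {"gripper": -1, "translation": [-15, 0, 0], "rot": [0, 0, 0]}
    - {"gripper": -1, "translation": [-5, 0, 0], "rot": [0, 0, 0]}
    - {"gripper": -1, "translation": [0, 0, -15], "rot": [0, 0, 0]}
    - {"gripper": -1, "translation": [0, 0, -25], "rot": [0, 0, 0]}
    - {"gripper": -1, "translation": [0, 0, -30], "rot": [0, 0, 0]}
    - {"gripper": -1, "translation": [0, 0, -30], "rot": [0, 0, 0]}
    - {"gripper": -1, "translation": [-10, 0, -30], "rot": [0, 0, 0]}
    - {"gripper": -1, "translation": [-20, 0, 0], "rot": [0, 0, 0]}
    - {"gripper": -1, "translation": [-20, 0, 0], "rot": [0, 0, 0]}
    - {"gripper": -1, "translation": [-10, 0, 0], "rot": [0, 0, 0]}
    - {"gripper": -1, "translation": [0, 0, 0], "rot": [0, 0, 0]}
    - {"gripper": -1, "translation": [0, 0, 0], "rot": [0, 0, 0]}

```text
clock: 30.57
ee_pos: [0.5291, 0.2611, 0.2236]
tool_rot: [[-0.147, -0.989, -0.002], [-0.989, 0.147, -0.002], [0.003, 0.002, -1.0]]
force: [0.1, -0.3, 0.2]
opening: 0.003
grasp_force: 0.0
```

```bash
python3 - <<'E'
from blk import *
w=env.capture("wrist");cv2.imwrite("pics/w14.png",w);s=env.sense();print(s["ee_pos"],s["clock"],s["force"])
h=cv2.cvtColor(w,cv2.COLOR_BGR2HSV);m=((h[...,0]>3)&(h[...,0]<20)&(h[...,1]>140)&(h[...,2]>150)).astype(np.uint8);m[:60]=0;m[240:]=0;m[:,:230]=0;m[:,420:]=0
for b in blobs(m,20):
    p=plane("wrist",b[:,0,:],.144)[:,:2].astype(np.float32)*1000;print("rib part",cv2.minAreaRect(p),b[:,0].min(0),b[:,0].max(0))
g=w.min(2);mm=(g>182).astype(np.uint8)
c=env.get_calibration("wrist");T=np.eye(4);T[:3,:3]=s["tool_rot"];T[:3,3]=s["ee_pos"];T=np.linalg.inv(T@c["mount"])
for P in([.5145,.166,.144],[.5253,.2269,.07]):
    q=T@np.r_[P,1];r=np.hypot(*q[:2]);print(P,q[:2]/r*np.arctan2(r,q[2])*310+[c["cx"],c["cy"]])
x,y=(q[:2]/r*np.arctan2(r,q[2])*310+[c["cx"],c["cy"]]).astype(int)
for r in range(y-42,y+43,4): print(r,''.join('#' if v>170 else '.' for v in g[r,x-40:x+40:2]))
E
```

```text
[0.5292 0.2608 0.2239] 30.6167 [-0.4512  0.93    0.1525]
rib part ((515.2111206054688, 167.93008422851562), (21.94576644897461, 97.93042755126953), 81.49712371826172) [265  78] [379 103]
rib part ((527.33447265625, 174.95298767089844), (5.367276668548584, 74.7168197631836), 80.18624877929688) [266  97] [353 103]
[0.5145, 0.166, 0.144] [322.6464  87.4877]
[0.5253, 0.2269, 0.07] [320.8909 146.9992]
104 ........................................
108 ........###########################.....
112 ...........#####################........
116 ........##.########################.....
120 ........##.########################.....
124 ........#####.####################......
128 ........##########################......
132 ........##########################......
136 ........##########################......
140 ........#####.##############.#####......
144 ........#######.##########.#######......
148 ........#######################.##......
152 ........#######################.##......
156 ........######.#############.##.##......
160 ........#######################.##......
164 ........#######################.##......
168 ........######.################.##......
172 ........#######################.##......
176 ...........#####################........
180 ...........#............................
184 ........................................
188 ........................................
```

```bash
python3 -c "
from bench import env
print(env.finish_job())"
```

```text
the job is handed in; nothing more can be done
None
```

The job is handed in: the door was opened to its stop, the block set holes-up in the nest (about 0.6 mm off centre by camera), and the door pushed shut to its stop at about 31 s; no verdict came back, and I didn't re-measure the bystanders at the end.

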